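# Recover the data logger from under the egg-turner rollers

### The job

The orange data logger has slipped under the three rollers of the egg turner: lift the rollers out and park all three in the grooves of the wooden side rack, then lay the logger flat and centred on its black charging dock, lengthwise between the two lugs. Then put every roller back in the turner in the cradle of its own colour, centred and lying in both of its V-blocks, and let go of everything. Leave the tray of quail eggs where it stands.

Things in the scene. Friction and masses are not known exactly. Their poses are not given: they have to be found in the camera images.
- roller_red: Loose aluminium egg-turner roller, 30 mm diameter, 200 mm long, 110 to 225 g, last 35 mm at each end red. Origin at its centre, on its axis; y runs along it (x, z turn as it rolls). Starts level in the red cradle, axis 54 mm above the table. Take it across its middle. Side by side in turner or rack, rollers have 40 mm gaps.
- roller_blue: Loose aluminium egg-turner roller, 30 mm diameter, 200 mm long, 110 to 225 g, last 35 mm at each end blue. Origin at its centre, on its axis; y runs along it (x, z turn as it rolls). Starts level in the blue cradle, axis 54 mm above the table. Take it across its middle. Side by side in turner or rack, rollers have 40 mm gaps.
- roller_green: Loose aluminium egg-turner roller, 30 mm diameter, 200 mm long, 110 to 225 g, last 35 mm at each end green. Origin at its centre, on its axis; y runs along it (x, z turn as it rolls). Starts level in the green cradle, axis 54 mm above the table. Take it across its middle. Side by side in turner or rack, rollers have 40 mm gaps.
- cradle_red: Fixed: two red V-blocks of the turner, 80 mm either side of the origin along y, 48 mm wide, 16 thick, tops 47 mm above it. Origin midway, on the turner's white floor, 6 mm above the table. A cradled roller lies along y, centred, axis 48 mm above the origin. The cradles stand 70 mm apart along x, colours in any order; a 60 mm high motor box begins 55 mm past the +x one.
- cradle_blue: Fixed: two blue V-blocks of the turner, 80 mm either side of the origin along y, 48 mm wide, 16 thick, tops 47 mm above it. Origin midway, on the turner's white floor, 6 mm above the table. A cradled roller lies along y, centred, axis 48 mm above the origin. The cradles stand 70 mm apart along x, colours in any order; a 60 mm high motor box begins 55 mm past the +x one.
- cradle_green: Fixed: two green V-blocks of the turner, 80 mm either side of the origin along y, 48 mm wide, 16 thick, tops 47 mm above it. Origin midway, on the turner's white floor, 6 mm above the table. A cradled roller lies along y, centred, axis 48 mm above the origin. The cradles stand 70 mm apart along x, colours in any order; a 60 mm high motor box begins 55 mm past the +x one.
- rack: Fixed wooden side rack, 235 x 200 mm, empty at the start. Origin: centre of its underside, on the table. Three V-grooves at x = -70, 0, +70 mm, each cut in two rails at y = -80 and +80 mm (16 mm thick); a cradled roller lies along y, centred at y = 0, its axis 54 mm above the origin. Rails are 52 mm high between grooves.
- logger: Loose orange box 80 x 36 x 28 mm (x, y, z) with black screen on top, 60 to 130 g. Origin: centre of its underside. Starts flat on the turner's floor (6 mm above the table) beneath the rollers, its length roughly across them, top 5 mm below their undersides. Take it across its 36 mm width; the turner's two rows of V-blocks leave 144 mm clear between them.
- dock: Fixed black plate 130 x 66 mm, 10 mm high, orange outline on top. Origin: centre of its underside, on the table; x along its length. The logger lies flat on the plate, its length along x (either way round), centred; end lugs 26 mm above the table at x = +-52 to +-64 mm leave it 12 mm play at each end; the long sides are open.
- egg_tray: Loose white tray with eight quail eggs, 125 x 75 mm, 42 mm high with the eggs, 350 g. Origin: centre of its underside; x along its length. To be left where it stands.
There are look-alikes about, which are no part of the job. What is shaped like the roller_red but purple is not meant. There is more than one size of the logger; the one meant has the size given above.

How it is judged:
By the outcome, as a careful person would: the job done as asked, in the order asked, and still so for the second after the job is handed in, with the robot touching nothing.
It also fails if it takes over 144 s, if anything falls off the work surface, if the arm or the gripper's body presses on something with over 40 N, if the wrist force passes 120 N, or if a joint passes its speed limit or range.

### The arm

A 6-joint arm with a two-finger parallel gripper is mounted at the origin on the work surface. World frame = base frame: x ahead of the robot, y to its left, z up, the work surface at z = 0. Lengths are in m, angles in rad, forces in N, time in s.
With the tool pointing down it reaches from about 0.35 to 0.875 m from the base axis. Payload 4.2 kg.
Tool frame: the origin (TCP) lies between the finger pads; the fingertips stand arm.finger_overhang ahead of it and the grasp point (between the pads) is the TCP (arm.finger_overhang is the distance from the TCP to the fingertips, in m); z points along the fingers, y is the line along which they close (so a half turn about z gives the same grasp; the last joint's range is limited). The gripper opens to 87 mm and grips with 3 to 60 N. Pads are 19 mm wide; open, the fingers measure 117 mm over their backs; the gripper's body (75 mm by 190 mm) begins 51 mm behind the grasp point.
Start: joints at [1.507, 0.385, 0.008, 0, -1.194, -0.259], TCP at [0.198, 0.593, 0.242] pointing down, gripper open.
Joint ranges: [-3.14, 3.14], [-1.21, 2.06], [-1.07, 1.41], [-3.16, 2.05], [-2.99, -0.16], [-3.1, 3.1]. Speed limits (rad/s): [2.79, 2.79, 3.14, 3.14, 3.14, 3.14].

### API

Orientations are given as a unit quaternion [x, y, z, w].
In Python, from station import arm gives the robot as it stands. The module is installed in compiled form; this text tells all that it offers.
- The arm moves only by the shell command python3 -m inch 'ROWS' [OPENING] [FORCE]. ROWS is JSON, a list of rows, each an object of numbers: "x", "y", "z": the shift along the tool's x, y, z in cm; "spin": the turn about the tool's z in degrees. A call has 1 to 8 rows; each row shifts and turns the commanded pose from where the row before left it, along the tool's axes as they then stand; what a row does not reach is not made up. A row lasts 1/10 s, in which the tool goes at most 50 mm and 8.59 degrees, less where a joint would pass 70% of its speed; a pose out of reach is approached as far as the arm can. A call with a gripper value outside its range is refused whole. OPENING is the closure, from -1 (fully open) to 1 (shut), so that 0 is half open, set as the call begins (- or left out, the last holds). The fingers move at their own pace and stop on an object; FORCE is the grip in N (left out, the last holds). Time passes only in rows, so rows that do not move let the fingers close. It gives the time, the measured TCP pose, the force, the opening and the grip force at its end, in the units of the state.
- arm.get_state(): the state, without advancing time (a new reading comes with each control period).
- arm.read_camera(name): name is "scene" or "top" or "wrist"; returns a dict with "image" (384x512x3 uint8, red, green, blue), "z_map" (384x512 float32, m along the optical axis (not along the pixel's ray), 0 where there is no reading), "camera_matrix" (3x3 intrinsics, pixels), "world_from_camera" (4x4, takes a point from camera to world coordinates); the wrist camera has in their place "tool_from_camera" (4x4, takes a point from camera to tool coordinates, whose origin is the TCP and whose axes are the flange's). Camera axes: x right, y up, looking along -z (the intrinsics and any distortion apply to the point x, -y, -z); pixel columns grow to the right and rows downward; lengths in m; the calibration is good to about 2 mm. A picture is of the moment at which its call begins: read the wrist's pose just before it.
- arm.job_done(): hands the job in; it is judged then, once.
The state is a dict: "t": time; "joint_positions": joint angles; "qvel": joint speeds; "joint_torque": joint torques, N m; "ee_pos": TCP position; "eef_rot": TCP orientation; "force": force on the tool from outside, world axes, zero at the start; "ft_torque": the same for the moment, N m; "gripper_width": finger opening in m; "gripper_force": force on a finger pad.
Only numpy, scipy, OpenCV 4.12 (cv2) and the standard library are available. Lean on these libraries where they do the work, as an engineer would, in place of code of your own. Each camera call takes 0.05 s, during which the arm holds its last target. There are 200 camera calls.

## Working session

There is one attempt and no reset: what is moved stays moved. The work goes in short steps, Python scripts to look and compute and a shell command to move; the robot and the scene stay as the last step left them, time stands still between calls to the robot, and variables do not carry over. Pictures are saved under pics/ and viewed, at most 14 in all, crops included, and the job is handed in when it is done.

```bash
ls; mkdir -p pics; cat > h.py <<'E'
from station import arm
import numpy as np, cv2
from scipy.spatial.transform import Rotation as R
def cam(n):
    s=arm.get_state(); c=arm.read_camera(n)
    if n=="wrist":
        T=np.eye(4); T[:3,:3]=R.from_quat(s["eef_rot"]).as_matrix(); T[:3,3]=s["ee_pos"]
        c["W"]=T@c["tool_from_camera"]
    else: c["W"]=c["world_from_camera"]
    return c
def save(c,f,crop=None,k=1):
    im=c["image"][:,:,::-1]
    if crop: x0,y0,x1,y1=crop; im=im[y0:y1,x0:x1]
    cv2.imwrite("pics/"+f,cv2.resize(im,None,fx=k,fy=k,interpolation=cv2.INTER_CUBIC))
def ray(c,u,v,z):  # pixel onto plane z
    K=c["camera_matrix"]; d=c["W"][:3,:3]@np.array([(u-K[0,2])/K[0,0],-(v-K[1,2])/K[1,1],-1.]); o=c["W"][:3,3]
    return o+d*(z-o[2])/d[2]
def pts(c):
    K=c["camera_matrix"]; z=c["z_map"]; v,u=np.indices(z.shape)
    p=np.stack([(u-K[0,2])/K[0,0]*z,-(v-K[1,2])/K[1,1]*z,-z],-1)
    return p@c["W"][:3,:3].T+c["W"][:3,3]
def st():
    s=arm.get_state(); M=R.from_quat(s["eef_rot"]).as_matrix()
    print("t",round(s["t"],2),"pos",s["ee_pos"].round(4) if hasattr(s["ee_pos"],"round") else s["ee_pos"],"toolx",M[:,0].round(3),"tooly",M[:,1].round(3),"w",s["gripper_width"]); return s
E
python3 - <<'E'
from h import *
s=st(); print(arm.finger_overhang,s)
for n in("top","scene"):
    c=cam(n); save(c,n+"0.png",k=1.5); print(c["camera_matrix"],c["W"].round(3))
E
```

```text
pics
t 0.0 pos [0.1981 0.5922 0.2404] toolx [ 0.948 -0.317  0.   ] tooly [-0.317 -0.948  0.002] w 0.08693964584008014
0.019 {'t': 0.0, 'joint_positions': array([ 1.50658036e+00,  3.85596114e-01,  6.63724818e-03, -4.95557096e-04,
       -1.19400429e+00, -2.58584395e-01]), 'qvel': array([-0.00188517,  0.00037003,  0.00145996,  0.00166725,  0.00121407,
       -0.00046288]), 'joint_torque': array([-5.48005446e-04, -3.90668964e+01,  1.87402761e+01,  4.21992436e+00,
        1.10252472e-02, -1.90599062e-04]), 'ee_pos': array([0.19807811, 0.59219623, 0.24044066]), 'eef_rot': array([ 9.86987941e-01, -1.60790475e-01, -1.24086366e-04,  1.10064545e-03]), 'force': array([ 0.92215384, -0.53645888, -0.14694375]), 'ft_torque': array([ 0.00637566, -0.08509309, -0.00641388]), 'gripper_force': 0.0, 'gripper_width': 0.08693964584008014}
[[453.55490207   0.         255.22564469]
 [  0.         453.55490207 191.30687943]
 [  0.           0.           1.        ]] [[-0.015  0.993 -0.121  0.311]
 [-1.    -0.014  0.009 -0.028]
 [ 0.007  0.121  0.993  1.146]
 [ 0.     0.     0.     1.   ]]
[[373.12374025   0.         252.78231553]
 [  0.         373.12374025 193.87327821]
 [  0.           0.           1.        ]] [[ 0.582 -0.496  0.645  1.049]
 [ 0.813  0.342 -0.471 -0.468]
 [ 0.013  0.798  0.602  0.622]
 [ 0.     0.     0.     1.   ]]
```

View pics/top0.png

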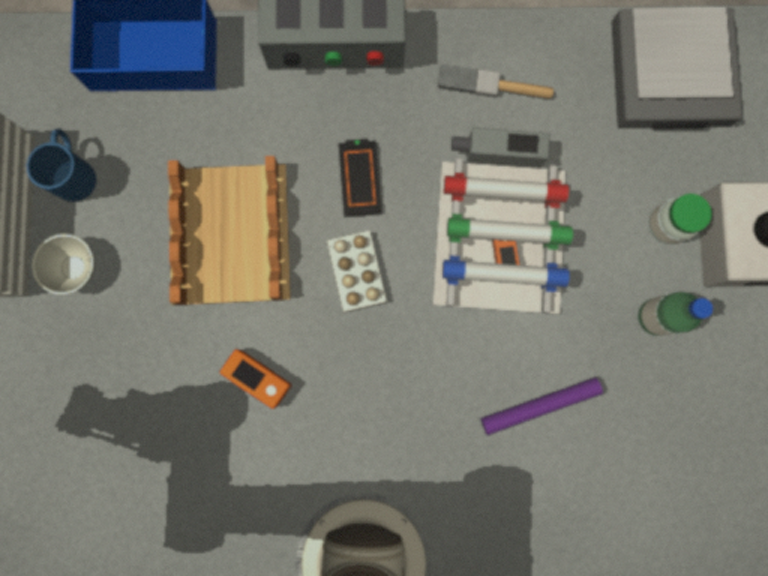

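View pics/scene0.png

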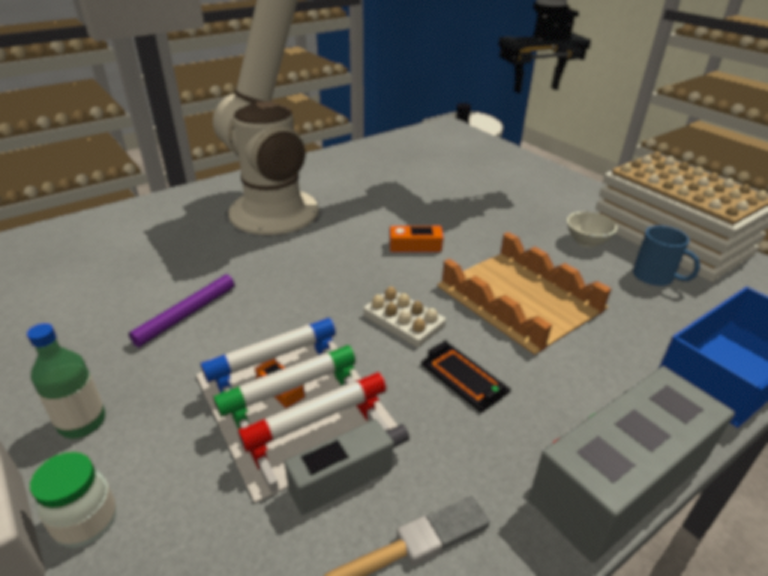

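The target logger is the orange box under the rollers, at (507,253) in the 1.5x top view between green and blue. The decoys are the orange box at (255,378), out on the table and larger, and the purple rod at (543,405). The rollers from +x to -x are red (y-px 190), green (231) and blue (273). The rack is at (230,232), the dock at (360,178) and the tray at (357,270). Next I measure.

```bash
cat > meas.py <<'E'
from h import *
c=cam("top"); P=pts(c); hsv=cv2.cvtColor(c["image"],cv2.COLOR_RGB2HSV)
H,S,V=[hsv[...,i].astype(int) for i in range(3)]; Z=P[...,2]
u=np.indices(Z.shape)[1]; v=np.indices(Z.shape)[0]
def box(x0,y0,x1,y1): return (u>x0/1.5)&(u<x1/1.5)&(v>y0/1.5)&(v<y1/1.5)
def rect(m,z,name,pl=None):
    m=m.astype(np.uint8); n,l,s,ce=cv2.connectedComponentsWithStats(m)
    k=1+np.argmax(s[1:,4]) ; 
    q=np.argwhere(l==k)[:,::-1] if pl is None else np.argwhere(m>0)[:,::-1]
    X=np.array([ray(c,a,b,z)[:2] for a,b in q]); r=cv2.minAreaRect((X*1000).astype(np.float32))
    print(name,len(q),"ctr mm",np.round(r[0],1),"size",np.round(r[1],1),"ang",round(r[2],1),"zmed",np.median(Z[tuple(q[:,::-1].T)]).round(4))
T=box(430,160,580,320); Rk=box(155,145,300,310)
cols={"red":((H<8)|(H>172)),"green":(H>45)&(H<85),"blue":(H>100)&(H<130)}
for n,m in cols.items():
    m=m&(S>110)&(V>50)&T&(Z>0.05)
    N,l,s,ce=cv2.connectedComponentsWithStats(m.astype(np.uint8))
    ks=sorted(range(1,N),key=lambda k:-s[k,4])[:2]
    e=[ray(c,*ce[k],0.060)[:2]*1000 for k in ks]; d=e[0]-e[1]
    print(n,[x.round(1) for x in e],"mid",((e[0]+e[1])/2).round(1),"dist",np.linalg.norm(d).round(1),"yaw from y",np.degrees(np.arctan2(-d[0]*np.sign(d[1]),abs(d[1]))).round(1),[s[k,4] for k in ks])
org=(H>4)&(H<20)&(S>150)&(V>90)
rect(org&T&(Z<0.05),0.034,"logger vis",1); rect(org&box(210,340,300,415),0.03,"decoy"); 
rect(Rk&(S>130)&(Z>0.03),0.045,"rack",1)
rect((V<70)&box(325,130,395,225),0.012,"dock"); rect(org&box(325,130,395,225),0.010,"dock outline",1)
p=P[Rk&(Z>0.03)&(S>100)]; r=cv2.minAreaRect((p[:,:2]*1000).astype(np.float32)); print("rack depth",r, len(p),p[:,2].max())
save(c,"crop.png",(285,100,390,215),5)
E
python3 meas.py
```

```text
red [array([ 594.1, -324.3]), array([ 609.1, -158.8])] mid [ 601.6 -241.6] dist 166.2 yaw from y -5.2 [np.int32(197), np.int32(180)]
green [array([ 526. , -329.2]), array([ 540.2, -161.3])] mid [ 533.1 -245.2] dist 168.5 yaw from y -4.9 [np.int32(113), np.int32(111)]
blue [array([ 469.8, -151.8]), array([ 455.5, -318.2])] mid [ 462.7 -235. ] dist 167.1 yaw from y -4.9 [np.int32(168), np.int32(165)]
logger vis 83 ctr mm [ 502.8 -242.3] size [34.7 32.8] ang 89.2 zmed 0.035
decoy 610 ctr mm [300.3 172.5] size [108.2  49.2] ang 56.0 zmed 0.0381
rack 1404 ctr mm [546.2 222. ] size [236.8 179.4] ang 1.9 zmed 0.0492
dock 442 ctr mm [639.   -2.3] size [131.7  64.7] ang 4.2 zmed 0.0123
dock outline 134 ctr mm [ 6.399e+02 -3.000e-01] size [97.2 47.2] ang 4.0 zmed 0.0114
rack depth ((464.2012634277344, 185.06031799316406), (459.7602844238281, 252.60096740722656), 25.47223663330078) 1511 1.1458195654783982
```

View pics/crop.png

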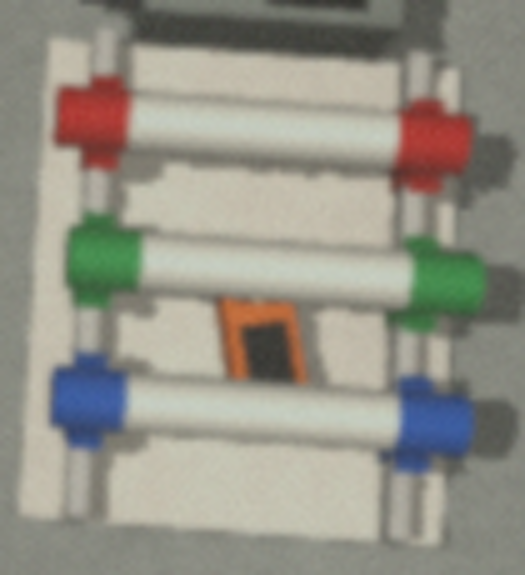

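The crop confirms it. The box under the rollers is 35 mm wide as specified, while the decoy on the table is 108x49 mm. I'll move over the rack first for a closer look.

```bash
cat >> h.py <<'E'
def to(x,y,z,head):
    """tool-frame shift (cm) at present heading, and spin (deg) to heading of tool x"""
    s=arm.get_state(); M=R.from_quat(s["eef_rot"]).as_matrix()
    d=M.T@(np.array([x,y,z])-s["ee_pos"])*100; h=np.degrees(np.arctan2(M[1,0],M[0,0]))
    print("shift cm",d.round(2),"spin",round((h-head+180)%360-180,2),"norm",np.linalg.norm(d).round(1))
E
python3 -m inch '[{"x":4.06,"y":2.19,"z":-0.5},{"x":4.06,"y":2.19,"z":-0.5},{"x":4.06,"y":2.19,"z":-0.5},{"x":4.06,"y":2.19,"z":-0.5},{"x":4.06,"y":2.19,"z":-0.5},{"x":4.06,"y":2.19,"z":-0.5},{"x":4.06,"y":2.19,"z":-0.5},{"x":4.06,"y":2.19,"z":-0.5}]' -0.15 20
python3 -m inch '[{"x":4.06,"y":2.19},{"x":4.06,"y":2.19},{"x":4.06,"y":2.19},{"spin":8.5},{"spin":8.5},{"spin":8.5},{"spin":8.5},{"spin":8.5}]'
python3 -m inch '[{"spin":8.5},{"spin":8.5},{"spin":8.5},{"spin":1.6},{}]'
python3 - <<'E'
from h import *
st(); to(.546,.222,.3,-88.1); c=cam("wrist"); save(c,"w1.png",k=1.5); print(c["W"].round(3),c["camera_matrix"])
np.savez("w1.npz",image=c["image"],z_map=c["z_map"],W=c["W"],camera_matrix=c["camera_matrix"])
E
```

```text
t 0.15 pos [0.1981 0.5923 0.2407] toolx [ 0.948 -0.317  0.   ] tooly [-0.317 -0.948  0.002] w 0.08687021140777687
shift cm [44.74 24.09 -5.88] spin 69.6 norm 51.2
[[-0.318  0.914  0.253  0.267]
 [-0.948 -0.307 -0.083  0.57 ]
 [ 0.002 -0.266  0.964  0.386]
 [ 0.     0.     0.     1.   ]] [[303.84439498   0.         256.32190017]
 [  0.         303.84439498 194.2257781 ]
 [  0.           0.           1.        ]]schema error: expected keys x, y, z, spin
schema error: expected keys x, y, z, spin
schema error: expected keys x, y, z, spin
```

View pics/w1.png

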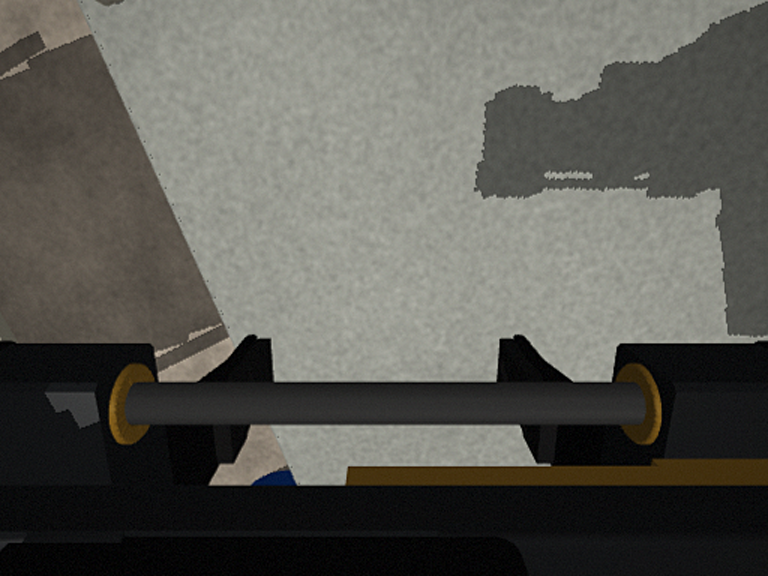

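The rows need all four keys, so nothing moved. This picture only shows empty table.

```bash

python3 -m inch '[{"x":4.29,"y":1.86,"z":-0.5,"spin":0},{"x":4.29,"y":1.86,"z":-0.5,"spin":0},{"x":4.29,"y":1.86,"z":-0.5,"spin":0},{"x":4.29,"y":1.86,"z":-0.5,"spin":0},{"x":4.29,"y":1.86,"z":-0.5,"spin":0},{"x":4.29,"y":1.86,"z":-0.5,"spin":0},{"x":4.29,"y":1.86,"z":-0.5,"spin":0},{"x":4.29,"y":1.86,"z":-0.5,"spin":0}]' -0.15 20
python3 -m inch '[{"x":4.29,"y":1.86,"z":-0.5,"spin":0},{"x":4.29,"y":1.86,"z":-0.5,"spin":0},{"x":0,"y":0,"z":0,"spin":8.5},{"x":0,"y":0,"z":0,"spin":8.5},{"x":0,"y":0,"z":0,"spin":8.5},{"x":0,"y":0,"z":0,"spin":8.5},{"x":0,"y":0,"z":0,"spin":8.5},{"x":0,"y":0,"z":0,"spin":8.5}]'
python3 -m inch '[{"x":0,"y":0,"z":0,"spin":8.5},{"x":0,"y":0,"z":0,"spin":8.5},{"x":0,"y":0,"z":0,"spin":1.6},{"x":0,"y":0,"z":0,"spin":0},{"x":0,"y":0,"z":0,"spin":0}]'
python3 - <<'E'
from h import *
st(); to(.546,.28,.29,-88.1); c=cam("wrist"); save(c,"w2.png",k=1.5)
np.savez("w2.npz",image=c["image"],z_map=c["z_map"],W=c["W"],camera_matrix=c["camera_matrix"])
E
```

```text
t: 1.0
ee_pos: [0.4776, 0.3412, 0.2818]
eef_rot: [0.987, -0.161, -0.0, -0.0]
force: [1.0, 0.9, 0.1]
gripper_width: 0.0501
gripper_force: 0.0
t: 1.8
ee_pos: [0.546, 0.2801, 0.2912]
eef_rot: [0.82, -0.573, -0.0, 0.0]
force: [-0.5, -0.0, 0.4]
gripper_width: 0.0498
gripper_force: 0.0
t: 2.3
ee_pos: [0.546, 0.2802, 0.2915]
eef_rot: [0.719, -0.695, -0.0, 0.0]
force: [-0.6, -0.9, -0.5]
gripper_width: 0.0498
gripper_force: 0.0
t 2.3 pos [0.546  0.2802 0.2915] toolx [ 0.035 -0.999  0.   ] tooly [-0.999 -0.035  0.   ] w 0.04982973645231019
shift cm [0.02 0.   0.15] spin 0.12 norm 0.1
```

View pics/w2.png

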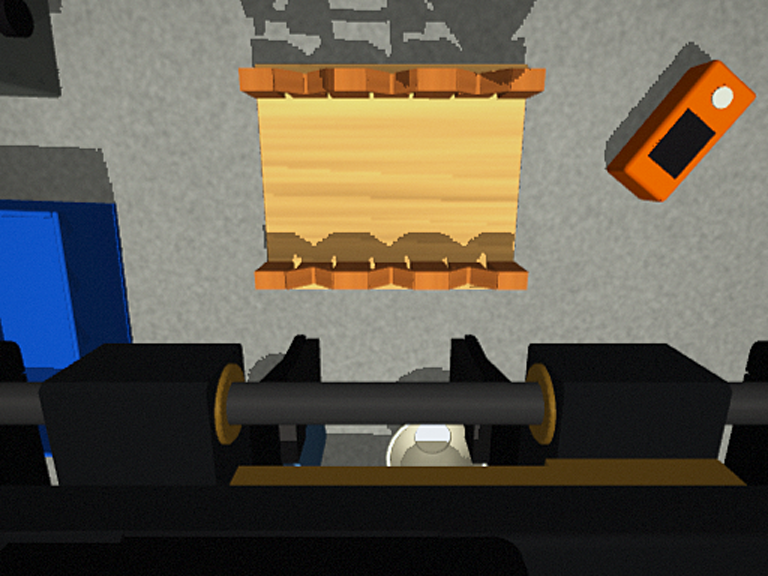

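The wrist view shows the rack at (390,180), its near rail along row 275 and far rail along row 80. I'll get its centre from the rail-top points.

```bash
python3 - <<'E'
from h import *
c=dict(np.load("w2.npz")); P=pts(c); hsv=cv2.cvtColor(c["image"],cv2.COLOR_RGB2HSV)
v,u=np.indices(P.shape[:2]); b=(u>150)&(u<375)&(v>35)&(v<205)&(hsv[...,1]>80)
for lo in (0.02,0.04,0.047):
    m=b&(P[...,2]>lo)&(P[...,2]<0.065)
    r=cv2.minAreaRect((P[m][:,:2]*1000).astype(np.float32)); print(lo,m.sum(),np.round(r[0],1),np.round(r[1],1),round(r[2],2),np.percentile(P[m][:,2],98).round(4))
m=b&(P[...,2]>.045)&(P[...,2]<.065)
for s in(-1,1):
    q=P[m]; q=q[(q[:,1]-.222)*s>0]; print(s,np.percentile(q[:,0],[1,99]).round(4),np.percentile(q[:,1],[2,50,98]).round(4))
m=b&(P[...,2]<.02); q=P[m]; print("floor",np.percentile(q[:,0],[1,99]).round(4))
E
```

```text
0.02 6435 [542.3 223.5] [236.2 176.3] 1.93 0.055
0.04 4924 [542.3 223.4] [236.2 176.2] 1.93 0.0551
0.047 3788 [542.3 223.4] [236.2 176.2] 1.93 0.0552
-1 [0.429  0.6611] [0.1339 0.1442 0.1545]
1 [0.4234 0.6554] [0.2922 0.3024 0.3129]
floor [0.4277 0.6576]
```

```bash

python3 -m inch '[{"x":4.6,"y":0,"z":0,"spin":0},{"x":4.6,"y":0,"z":0,"spin":0},{"x":4.6,"y":0,"z":0,"spin":0},{"x":4.6,"y":0,"z":0,"spin":0},{"x":4.6,"y":0,"z":0,"spin":0},{"x":4.6,"y":0,"z":0,"spin":0},{"x":4.6,"y":0,"z":0,"spin":0},{"x":4.6,"y":0,"z":0,"spin":0}]'
python3 -m inch '[{"x":4.6,"y":2,"z":0,"spin":3.5},{"x":4.6,"y":0.6,"z":0,"spin":3.5},{"x":0,"y":0,"z":0,"spin":0},{"x":0,"y":0,"z":0,"spin":0}]'
cat > turner.py <<'E'
from h import *
import sys
st(); c=cam("wrist"); save(c,sys.argv[1],k=1.5); P=pts(c)+[0,0,-.002]; hsv=cv2.cvtColor(c["image"],cv2.COLOR_RGB2HSV)
H,S,V=[hsv[...,i].astype(int) for i in range(3)]; v,u=np.indices(P.shape[:2])
ok=(v<225)&(S>110)&(V>40)&(abs(P[...,0]-.53)<.14)&(abs(P[...,1]+.24)<.14)
for n,m in {"red":((H<5)|(H>172)),"green":(H>45)&(H<85),"blue":(H>100)&(H<130)}.items():
  for nm,lo,hi in(("roller",.058,.08),("block",.02,.050)):
    q=P[m&ok&(P[...,2]>lo)&(P[...,2]<hi)]*1000
    if len(q)<30: print(n,nm,len(q)); continue
    if nm=="block": # ends: rect of all block points
        r=cv2.minAreaRect(q[:,:2].astype(np.float32)); print(n,nm,len(q),np.round(r[0],1),np.round(r[1],1),round(r[2],1))
    else:
        a=[q[(q[:,1]+240)*s>0] for s in(-1,1)]; r=cv2.minAreaRect(q[:,:2].astype(np.float32))
        print(n,nm,len(q),np.round(r[0],1),np.round(r[1],1),round(r[2],1),"ztop",np.percentile(q[:,2],95).round(1))
m=ok&(H>=5)&(H<20)&(P[...,2]<.045)&(P[...,2]>.025); q=P[m]*1000
if len(q)>30:
    r=cv2.minAreaRect(q[:,:2].astype(np.float32)); print("logger",len(q),np.round(r[0],1),np.round(r[1],1),round(r[2],1),"z",np.median(q[:,2]))
E
python3 turner.py w3.png
```

```text
t: 3.15
ee_pos: [0.5581, -0.0893, 0.2919]
eef_rot: [0.719, -0.695, 0.0, -0.0]
force: [0.2, 0.2, 0.0]
gripper_width: 0.0499
gripper_force: 0.0
t: 3.55
ee_pos: [0.5323, -0.1809, 0.2915]
eef_rot: [-0.674, 0.738, 0.0, 0.0]
force: [-0.6, 1.0, 0.2]
gripper_width: 0.05
gripper_force: 0.0
t 3.55 pos [ 0.5323 -0.1809  0.2915] toolx [-0.09  -0.996 -0.   ] tooly [-0.996  0.09   0.   ] w 0.04996038781108868
red roller 1487 [ 600.7 -240.4] [201.9  29.6] 85.0 ztop 69.4
red block 205 [ 562.3 -241.6] [175.1 137.2] 85.0
green roller 1501 [ 530.3 -243.9] [201.   29.6] 85.1 ztop 69.4
green block 205 [ 531.2 -239. ] [174.9  48.1] 84.8
blue roller 1482 [ 461.4 -234.7] [201.4  29.7] 85.0 ztop 69.3
blue block 185 [ 461.1 -232.7] [175.3  48.3] 85.0
logger 482 [ 493.5 -244.5] [47.7 35.7] 6.3 z 33.58880940486125
```

View pics/w3.png

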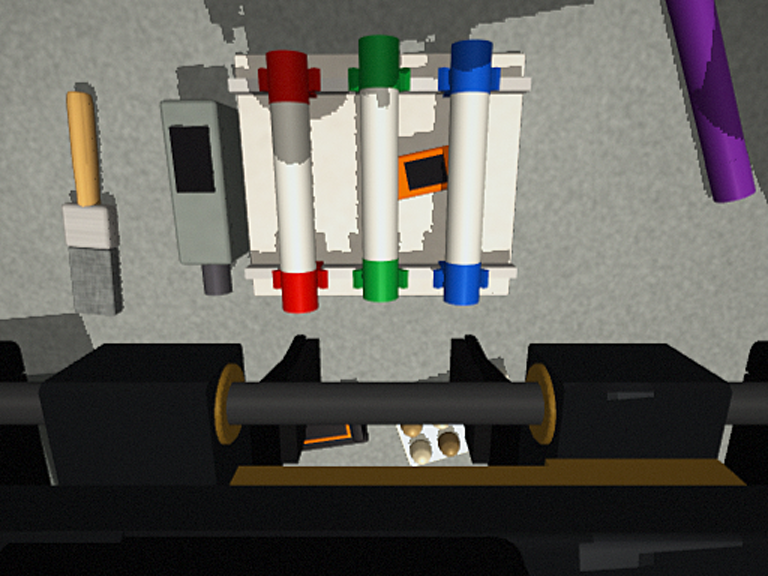

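The wrist view shows the rollers across columns 290, 378 and 468 and the logger at (425,172). The cradle centres are green (531,-239), blue (461,-233) and red by extrapolation (601,-245). Red roller goes first.

```bash

python3 -m inch '[{"x":2.65,"y":-3.67,"z":2,"spin":0},{"x":2.65,"y":-3.67,"z":2,"spin":0},{"x":0,"y":0,"z":4.5,"spin":0},{"x":0,"y":0,"z":4.5,"spin":0},{"x":0,"y":0,"z":4.5,"spin":0},{"x":0,"y":0,"z":3.25,"spin":0},{"x":0,"y":0,"z":2,"spin":0},{"x":0,"y":0,"z":1,"spin":0}]'
python3 -m inch '[{"x":0,"y":0,"z":0,"spin":0},{"x":0,"y":0,"z":0,"spin":0},{"x":0,"y":0,"z":0,"spin":0},{"x":0,"y":0,"z":0,"spin":0},{"x":0,"y":0,"z":0,"spin":0},{"x":0,"y":0,"z":0,"spin":0}]' 1 30
python3 -m inch '[{"x":0,"y":0,"z":-1,"spin":0},{"x":0,"y":0,"z":-3,"spin":0},{"x":0,"y":0,"z":-4,"spin":0},{"x":0,"y":0,"z":-3,"spin":0},{"x":0,"y":0,"z":-1,"spin":0},{"x":0,"y":0,"z":0,"spin":0}]'
python3 - <<'E'
from h import *
st(); to(.613,.2256,.174,-88.07)
E
```

```text
t: 4.4
ee_pos: [0.6005, -0.2372, 0.0514]
eef_rot: [-0.676, 0.737, 0.002, -0.001]
force: [0.4, 0.3, -0.3]
gripper_width: 0.0502
gripper_force: 0.0
t: 5.0
ee_pos: [0.6017, -0.2391, 0.0558]
eef_rot: [-0.675, 0.738, -0.001, 0.001]
force: [-1.9, 2.1, 5.9]
gripper_width: 0.0293
gripper_force: 30.0
t: 5.6
ee_pos: [0.6014, -0.2393, 0.1754]
eef_rot: [-0.675, 0.738, -0.001, 0.001]
force: [-1.0, -0.0, -1.7]
gripper_width: 0.0294
gripper_force: 30.0
t 5.6 pos [ 0.6014 -0.2393  0.1754] toolx [-0.089 -0.996 -0.   ] tooly [-0.996  0.089 -0.003] w 0.02941663714163373
shift cm [-46.41   2.99   0.14] spin -7.04 norm 46.5
```

```bash

python3 -m inch '[{"x":-2.5,"y":0.27,"z":0,"spin":0},{"x":-4.6,"y":0.27,"z":0,"spin":0},{"x":-4.6,"y":0.27,"z":0,"spin":0},{"x":-4.6,"y":0.27,"z":0,"spin":0},{"x":-4.6,"y":0.27,"z":0,"spin":0},{"x":-4.6,"y":0.27,"z":0,"spin":0},{"x":-4.6,"y":0.27,"z":0,"spin":0},{"x":-4.6,"y":0.27,"z":0,"spin":0}]'
python3 -m inch '[{"x":-4.6,"y":0.27,"z":0,"spin":0},{"x":-4.6,"y":0.27,"z":0,"spin":0},{"x":-2.5,"y":0.27,"z":0,"spin":0},{"x":0,"y":0,"z":0,"spin":-3.5},{"x":0,"y":0,"z":0,"spin":-3.5},{"x":0,"y":0,"z":0,"spin":0},{"x":0,"y":0,"z":0,"spin":0}]'
python3 - <<'E'
from h import *
st(); to(.613,.2256,.056,-88.07)
c=cam("wrist"); save(c,"w4.png",k=1.2)
E
```

```text
t: 6.4
ee_pos: [0.6087, 0.1098, 0.1711]
eef_rot: [-0.675, 0.738, 0.001, -0.002]
force: [1.1, 0.2, -1.5]
gripper_width: 0.0293
gripper_force: 30.0
t: 7.1
ee_pos: [0.6118, 0.2251, 0.1719]
eef_rot: [0.718, -0.696, -0.001, 0.002]
force: [-0.7, -0.2, -1.1]
gripper_width: 0.0294
gripper_force: 30.0
t 7.1 pos [0.6118 0.2251 0.1719] toolx [ 0.032 -1.     0.002] tooly [-0.999 -0.031  0.003] w 0.029355405926882416
shift cm [-0.07 -0.16 11.59] spin -0.12 norm 11.6
```

View pics/w4.png

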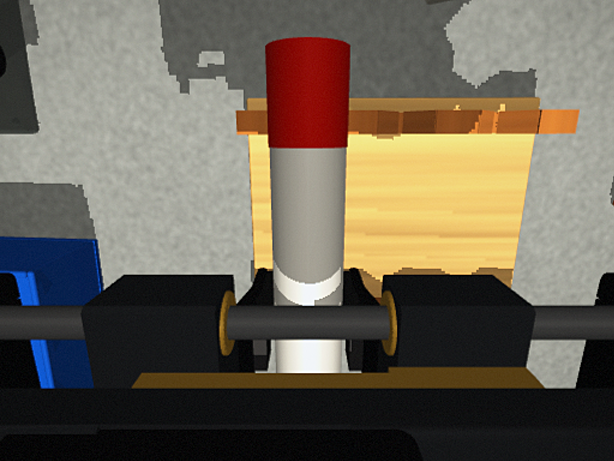

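The red roller is held square at column 308, lined up with the +x groove. I'll lower and release it.

```bash

python3 -m inch '[{"x":0,"y":-0.16,"z":4,"spin":0},{"x":0,"y":0,"z":4,"spin":0},{"x":0,"y":0,"z":2,"spin":0},{"x":0,"y":0,"z":1,"spin":0},{"x":0,"y":0,"z":0.5,"spin":0},{"x":0,"y":0,"z":0,"spin":0},{"x":0,"y":0,"z":0,"spin":0}]'
python3 -m inch '[{"x":0,"y":0,"z":0,"spin":0},{"x":0,"y":0,"z":0,"spin":0},{"x":0,"y":0,"z":0,"spin":0},{"x":0,"y":0,"z":0,"spin":0}]' -0.15 30
python3 -m inch '[{"x":0,"y":0,"z":-3,"spin":0},{"x":0,"y":0,"z":-5,"spin":0},{"x":0,"y":0,"z":-5,"spin":0},{"x":0,"y":0,"z":-5,"spin":0},{"x":0,"y":0,"z":-5,"spin":0},{"x":0,"y":0,"z":0,"spin":0},{"x":0,"y":0,"z":0,"spin":0}]'
python3 - <<'E'
from h import *
st(); c=cam("wrist"); save(c,"w5.png",k=1.2); to(.5303,-.2439,.19,-95)
P=pts(c); hsv=cv2.cvtColor(c["image"],cv2.COLOR_RGB2HSV)
E
```

```text
t: 7.85
ee_pos: [0.6152, 0.2261, 0.0606]
eef_rot: [0.719, -0.695, 0.0, -0.001]
force: [-0.0, 0.2, -1.7]
gripper_width: 0.0292
gripper_force: 30.0
t: 8.25
ee_pos: [0.6146, 0.2259, 0.0598]
eef_rot: [0.719, -0.695, 0.0, -0.001]
force: [-0.1, -0.3, 0.5]
gripper_width: 0.0481
gripper_force: 0.0
t: 8.95
ee_pos: [0.6144, 0.226, 0.291]
eef_rot: [0.719, -0.695, 0.0, -0.002]
force: [-0.3, -0.5, 0.1]
gripper_width: 0.05
gripper_force: 0.0
t 8.95 pos [0.6144 0.226  0.291 ] toolx [ 0.033 -0.999 -0.003] tooly [-0.999 -0.033 -0.003] w 0.050004405035039313
shift cm [46.66  9.89  9.86] spin 6.9 norm 48.7
```

View pics/w5.png

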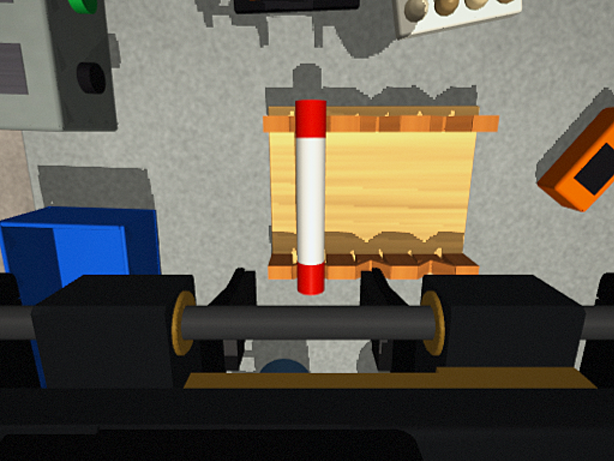

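The red roller lies in the +x groove at (310,195). Green is next.

```bash

python3 -m inch '[{"x":4.67,"y":0.99,"z":0,"spin":0},{"x":4.67,"y":0.99,"z":0,"spin":0},{"x":4.67,"y":0.99,"z":0,"spin":0},{"x":4.67,"y":0.99,"z":0,"spin":0},{"x":4.67,"y":0.99,"z":0,"spin":0},{"x":4.67,"y":0.99,"z":0,"spin":0},{"x":4.67,"y":0.99,"z":0,"spin":0},{"x":4.67,"y":0.99,"z":0,"spin":0}]'
python3 -m inch '[{"x":4.67,"y":0.99,"z":0,"spin":0},{"x":4.67,"y":0.99,"z":0,"spin":0},{"x":0,"y":0,"z":4.5,"spin":3.5},{"x":0,"y":0,"z":4.5,"spin":3.4},{"x":0,"y":0,"z":4,"spin":0},{"x":0,"y":0,"z":0,"spin":0},{"x":0,"y":0,"z":0,"spin":0}]'
python3 - <<'E'
from h import *
st(); to(.5303,-.2439,.055,-95)
E
```

```text
t: 9.8
ee_pos: [0.546, -0.152, 0.2869]
eef_rot: [0.719, -0.695, -0.002, 0.001]
force: [1.1, -0.3, 0.4]
gripper_width: 0.0505
gripper_force: 0.0
t: 10.5
ee_pos: [0.5306, -0.2446, 0.1583]
eef_rot: [-0.676, 0.737, 0.001, -0.001]
force: [-0.1, -0.9, 0.9]
gripper_width: 0.0501
gripper_force: 0.0
t 10.5 pos [ 0.5306 -0.2446  0.1583] toolx [-0.086 -0.996  0.001] tooly [-0.996  0.086  0.003] w 0.05006887069280527
shift cm [-0.07  0.   10.33] spin 0.05 norm 10.3
```

```bash

python3 -m inch '[{"x":-0.07,"y":0,"z":4,"spin":0},{"x":0,"y":0,"z":3,"spin":0},{"x":0,"y":0,"z":2,"spin":0},{"x":0,"y":0,"z":1.3,"spin":0},{"x":0,"y":0,"z":0,"spin":0},{"x":0,"y":0,"z":0,"spin":0}]'
python3 -m inch '[{"x":0,"y":0,"z":0,"spin":0},{"x":0,"y":0,"z":0,"spin":0},{"x":0,"y":0,"z":0,"spin":0},{"x":0,"y":0,"z":0,"spin":0},{"x":0,"y":0,"z":0,"spin":0},{"x":0,"y":0,"z":0,"spin":0}]' 1 30
python3 -m inch '[{"x":0,"y":0,"z":-1,"spin":0},{"x":0,"y":0,"z":-3,"spin":0},{"x":0,"y":0,"z":-4,"spin":0},{"x":0,"y":0,"z":-3,"spin":0},{"x":0,"y":0,"z":-1,"spin":0},{"x":-2.6,"y":0.25,"z":0,"spin":0},{"x":-4.6,"y":0.25,"z":0,"spin":0},{"x":-4.6,"y":0.25,"z":0,"spin":0}]'
python3 -m inch '[{"x":-4.6,"y":0.25,"z":0,"spin":0},{"x":-4.6,"y":0.25,"z":0,"spin":0},{"x":-4.6,"y":0.25,"z":0,"spin":0},{"x":-4.6,"y":0.25,"z":0,"spin":0},{"x":-4.6,"y":0.25,"z":0,"spin":0},{"x":-4.6,"y":0.25,"z":0,"spin":0},{"x":-4.6,"y":0.25,"z":0,"spin":0},{"x":-2.6,"y":0.25,"z":0,"spin":0}]'
python3 -m inch '[{"x":0,"y":0,"z":0,"spin":-3.5},{"x":0,"y":0,"z":0,"spin":-3.5},{"x":0,"y":0,"z":0,"spin":0},{"x":0,"y":0,"z":0,"spin":0}]'
python3 - <<'E'
from h import *
st(); to(.543,.2232,.056,-88.07)
E
```

```text
t: 11.1
ee_pos: [0.5324, -0.244, 0.0578]
eef_rot: [-0.676, 0.737, -0.001, 0.001]
force: [-0.0, -0.6, 0.9]
gripper_width: 0.0499
gripper_force: 0.0
t: 11.7
ee_pos: [0.531, -0.2438, 0.0567]
eef_rot: [-0.676, 0.737, -0.0, 0.0]
force: [-1.5, 0.2, 4.8]
gripper_width: 0.0292
gripper_force: 30.0
t: 12.5
ee_pos: [0.5326, -0.1246, 0.1748]
eef_rot: [-0.675, 0.738, 0.001, -0.001]
force: [0.9, -0.2, -0.7]
gripper_width: 0.0292
gripper_force: 30.0
t: 13.3
ee_pos: [0.5433, 0.2259, 0.1746]
eef_rot: [-0.676, 0.737, 0.0, -0.001]
force: [1.3, -1.2, -0.5]
gripper_width: 0.0295
gripper_force: 30.0
t: 13.7
ee_pos: [0.5435, 0.2226, 0.1751]
eef_rot: [0.719, -0.695, -0.0, 0.001]
force: [-0.4, 0.8, -1.2]
gripper_width: 0.0296
gripper_force: 30.0
t 13.7 pos [0.5435 0.2226 0.1751] toolx [ 0.033 -0.999  0.001] tooly [-0.999 -0.033  0.002] w 0.02962284910400209
shift cm [-0.07  0.03 11.91] spin -0.02 norm 11.9
```

```bash

python3 -m inch '[{"x":-0.07,"y":0,"z":4,"spin":0},{"x":0,"y":0,"z":4,"spin":0},{"x":0,"y":0,"z":2,"spin":0},{"x":0,"y":0,"z":1,"spin":0},{"x":0,"y":0,"z":0.7,"spin":0},{"x":0,"y":0,"z":0,"spin":0},{"x":0,"y":0,"z":0,"spin":0}]'
python3 -m inch '[{"x":0,"y":0,"z":0,"spin":0},{"x":0,"y":0,"z":0,"spin":0},{"x":0,"y":0,"z":0,"spin":0},{"x":0,"y":0,"z":0,"spin":0}]' -0.15 30
python3 -m inch '[{"x":0,"y":0,"z":-3,"spin":0},{"x":0,"y":0,"z":-5,"spin":0},{"x":0,"y":0,"z":-4,"spin":0},{"x":4.55,"y":0.97,"z":0,"spin":0},{"x":4.55,"y":0.97,"z":0,"spin":0},{"x":4.55,"y":0.97,"z":0,"spin":0},{"x":4.55,"y":0.97,"z":0,"spin":0},{"x":4.55,"y":0.97,"z":0,"spin":0}]'
python3 -m inch '[{"x":4.55,"y":0.97,"z":0,"spin":0},{"x":4.55,"y":0.97,"z":0,"spin":0},{"x":4.55,"y":0.97,"z":0,"spin":0},{"x":4.55,"y":0.97,"z":0,"spin":0},{"x":4.55,"y":0.97,"z":0,"spin":3.5},{"x":0,"y":0,"z":2,"spin":3.4},{"x":0,"y":0,"z":0,"spin":0},{"x":0,"y":0,"z":0,"spin":0}]'
python3 - <<'E'
from h import *
st(); to(.4614,-.2347,.055,-95)
E
```

```text
t: 14.4
ee_pos: [0.5448, 0.2241, 0.0602]
eef_rot: [0.719, -0.695, 0.0, -0.001]
force: [-0.4, 0.2, -1.1]
gripper_width: 0.029
gripper_force: 30.0
t: 14.8
ee_pos: [0.5443, 0.2239, 0.0596]
eef_rot: [0.719, -0.695, 0.0, -0.001]
force: [-0.2, 0.2, -0.3]
gripper_width: 0.0481
gripper_force: 0.0
t: 15.6
ee_pos: [0.503, -0.007, 0.1795]
eef_rot: [0.72, -0.694, 0.0, -0.0]
force: [1.7, 0.5, 0.8]
gripper_width: 0.0499
gripper_force: 0.0
t: 16.4
ee_pos: [0.4629, -0.2344, 0.1591]
eef_rot: [-0.677, 0.736, 0.0, -0.0]
force: [-0.9, 0.7, 1.2]
gripper_width: 0.0502
gripper_force: 0.0
t 16.4 pos [ 0.4629 -0.2344  0.1591] toolx [-0.084 -0.996  0.   ] tooly [-0.996  0.084  0.001] w 0.0501742552717661
shift cm [ 0.04  0.14 10.41] spin 0.19 norm 10.4
```

```bash

python3 -m inch '[{"x":0,"y":0.14,"z":4,"spin":0.2},{"x":0,"y":0,"z":3,"spin":0},{"x":0,"y":0,"z":2,"spin":0},{"x":0,"y":0,"z":1.4,"spin":0},{"x":0,"y":0,"z":0,"spin":0},{"x":0,"y":0,"z":0,"spin":0}]'
python3 -m inch '[{"x":0,"y":0,"z":0,"spin":0},{"x":0,"y":0,"z":0,"spin":0},{"x":0,"y":0,"z":0,"spin":0},{"x":0,"y":0,"z":0,"spin":0},{"x":0,"y":0,"z":0,"spin":0},{"x":0,"y":0,"z":0,"spin":0}]' 1 30
python3 -m inch '[{"x":0,"y":0,"z":-1,"spin":0},{"x":0,"y":0,"z":-3,"spin":0},{"x":0,"y":0,"z":-4,"spin":0},{"x":0,"y":0,"z":-3,"spin":0},{"x":0,"y":0,"z":-1,"spin":0},{"x":-2.4,"y":0.24,"z":0,"spin":0},{"x":-4.5,"y":0.24,"z":0,"spin":0},{"x":-4.5,"y":0.24,"z":0,"spin":0}]'
python3 -m inch '[{"x":-4.5,"y":0.24,"z":0,"spin":0},{"x":-4.5,"y":0.24,"z":0,"spin":0},{"x":-4.5,"y":0.24,"z":0,"spin":0},{"x":-4.5,"y":0.24,"z":0,"spin":0},{"x":-4.5,"y":0.24,"z":0,"spin":0},{"x":-4.5,"y":0.24,"z":0,"spin":0},{"x":-4.5,"y":0.24,"z":0,"spin":0},{"x":-2.5,"y":0.24,"z":0,"spin":0}]'
python3 -m inch '[{"x":0,"y":0,"z":0,"spin":-3.5},{"x":0,"y":0,"z":0,"spin":-3.5},{"x":0,"y":0,"z":0,"spin":0},{"x":0,"y":0,"z":0,"spin":0}]'
python3 - <<'E'
from h import *
st(); to(.473,.2208,.056,-88.07)
E
```

```text
t: 17.0
ee_pos: [0.4627, -0.2336, 0.0558]
eef_rot: [-0.676, 0.737, -0.001, 0.0]
force: [0.1, -0.0, 0.1]
gripper_width: 0.0501
gripper_force: 0.0
t: 17.6
ee_pos: [0.4616, -0.2343, 0.0555]
eef_rot: [-0.675, 0.738, -0.0, 0.0]
force: [-2.0, 2.4, 5.1]
gripper_width: 0.029
gripper_force: 30.0
t: 18.4
ee_pos: [0.4635, -0.1193, 0.1739]
eef_rot: [-0.674, 0.739, 0.001, -0.001]
force: [1.3, 0.3, -2.4]
gripper_width: 0.0291
gripper_force: 30.0
t: 19.2
ee_pos: [0.4751, 0.2229, 0.1738]
eef_rot: [-0.676, 0.737, 0.0, -0.001]
force: [1.2, 0.3, -1.4]
gripper_width: 0.0292
gripper_force: 30.0
t: 19.6
ee_pos: [0.4752, 0.2198, 0.1741]
eef_rot: [0.718, -0.696, -0.0, 0.001]
force: [0.5, -0.4, -2.2]
gripper_width: 0.0289
gripper_force: 30.0
t 19.6 pos [0.4752 0.2198 0.1741] toolx [ 0.032 -1.     0.001] tooly [-1.    -0.032  0.002] w 0.028865549331177433
shift cm [-0.12  0.2  11.81] spin -0.12 norm 11.8
```

```bash

python3 -m inch '[{"x":-0.12,"y":0.15,"z":4,"spin":0},{"x":0,"y":0,"z":4,"spin":0},{"x":0,"y":0,"z":2,"spin":0},{"x":0,"y":0,"z":1,"spin":0},{"x":0,"y":0,"z":0.6,"spin":0},{"x":0,"y":0,"z":0,"spin":0},{"x":0,"y":0,"z":0,"spin":0}]'
python3 -m inch '[{"x":0,"y":0,"z":0,"spin":0},{"x":0,"y":0,"z":0,"spin":0},{"x":0,"y":0,"z":0,"spin":0},{"x":0,"y":0,"z":0,"spin":0}]' -0.15 30
python3 -m inch '[{"x":0,"y":0,"z":-3,"spin":0},{"x":0,"y":0,"z":-5,"spin":0},{"x":0,"y":0,"z":-5,"spin":0},{"x":0,"y":0,"z":-5,"spin":0},{"x":-3,"y":-3,"z":-2.5,"spin":0},{"x":-3,"y":-3,"z":-2.5,"spin":0},{"x":0,"y":0,"z":0,"spin":0},{"x":0,"y":0,"z":0,"spin":0}]'
cat > rackm.py <<'E'
from h import *
import sys
st(); c=cam("wrist"); save(c,sys.argv[1],k=1.2); P=pts(c)+[0,0,-.002]; hsv=cv2.cvtColor(c["image"],cv2.COLOR_RGB2HSV)
H,S,V=[hsv[...,i].astype(int) for i in range(3)]; v,u=np.indices(P.shape[:2])
ok=(v<225)&(S>110)&(V>40)&(abs(P[...,0]-.543)<.14)&(abs(P[...,1]-.223)<.14)&(P[...,2]>.057)&(P[...,2]<.08)
for n,m in {"red":((H<5)|(H>172)),"green":(H>45)&(H<85),"blue":(H>100)&(H<130)}.items():
    q=P[m&ok]*1000; r=cv2.minAreaRect(q[:,:2].astype(np.float32)); print(n,len(q),np.round(r[0],1),np.round(r[1],1),round(r[2],1),"ztop",np.percentile(q[:,2],95).round(1))
E
python3 rackm.py w6.png
```

```text
t: 20.3
ee_pos: [0.4749, 0.2219, 0.0601]
eef_rot: [0.719, -0.695, 0.0, -0.001]
force: [-0.3, 0.0, -1.2]
gripper_width: 0.0296
gripper_force: 30.0
t: 20.7
ee_pos: [0.4744, 0.2216, 0.0596]
eef_rot: [0.719, -0.695, 0.0, -0.001]
force: [0.5, -0.1, 0.1]
gripper_width: 0.0482
gripper_force: 0.0
t: 21.5
ee_pos: [0.5321, 0.2838, 0.2886]
eef_rot: [0.719, -0.695, -0.0, 0.0]
force: [-0.5, -1.2, -0.6]
gripper_width: 0.0499
gripper_force: 0.0
t 21.5 pos [0.5321 0.2838 0.2886] toolx [ 0.033 -0.999 -0.   ] tooly [-0.999 -0.033  0.001] w 0.049900362195957594
red 1548 [611.8 224.6] [ 30.1 200.8] 2.1 ztop 69.4
green 1526 [542.1 223.5] [ 29.9 201. ] 2.0 ztop 69.4
blue 1528 [472.7 221.1] [ 30. 201.] 2.0 ztop 69.4
```

View pics/w6.png

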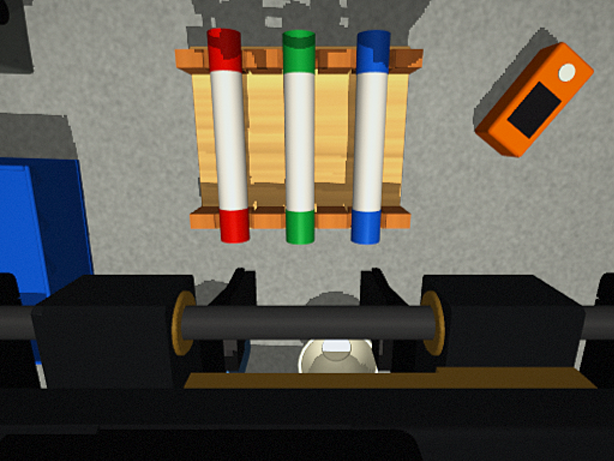

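All three rollers are parked in their grooves, at columns 228, 299 and 368, level and centred. Now to look at the cleared turner.

```bash

python3 -m inch '[{"x":4.64,"y":0.15,"z":0,"spin":0},{"x":4.64,"y":0.15,"z":0,"spin":0},{"x":4.64,"y":0.15,"z":0,"spin":0},{"x":4.64,"y":0.15,"z":0,"spin":0},{"x":4.64,"y":0.15,"z":0,"spin":0},{"x":4.64,"y":0.15,"z":0,"spin":0},{"x":4.64,"y":0.15,"z":0,"spin":0},{"x":4.64,"y":0.15,"z":0,"spin":0}]'
python3 -m inch '[{"x":4.64,"y":0.15,"z":0,"spin":0},{"x":4.64,"y":0.15,"z":0,"spin":0},{"x":0,"y":0,"z":0,"spin":3.5},{"x":0,"y":0,"z":0,"spin":3.5},{"x":0,"y":0,"z":0,"spin":0},{"x":0,"y":0,"z":0,"spin":0},{"x":0,"y":0,"z":0,"spin":0}]' -0.4
python3 turner.py w7.png
```

```text
t: 22.35
ee_pos: [0.5304, -0.0902, 0.2884]
eef_rot: [0.719, -0.695, -0.001, 0.001]
force: [1.5, 0.1, 0.6]
gripper_width: 0.0499
gripper_force: 0.0
t: 23.05
ee_pos: [0.532, -0.1806, 0.2889]
eef_rot: [-0.676, 0.737, 0.0, -0.0]
force: [-0.2, -0.1, 0.2]
gripper_width: 0.0611
gripper_force: 0.0
t 23.05 pos [ 0.532  -0.1806  0.2889] toolx [-0.087 -0.996 -0.   ] tooly [-0.996  0.087  0.001] w 0.06112850986095516
red roller 0
red block 970 [ 549.8 -240.6] [175.4 150.3] 85.2
green roller 0
green block 941 [ 531.1 -238.9] [175.   47.6] 84.9
blue roller 0
blue block 972 [ 461.5 -232.6] [175.4  48.3] 84.8
logger 1227 [ 499.2 -243.8] [79.6 35.4] 6.9 z 33.581294859162504
```

View pics/w7.png

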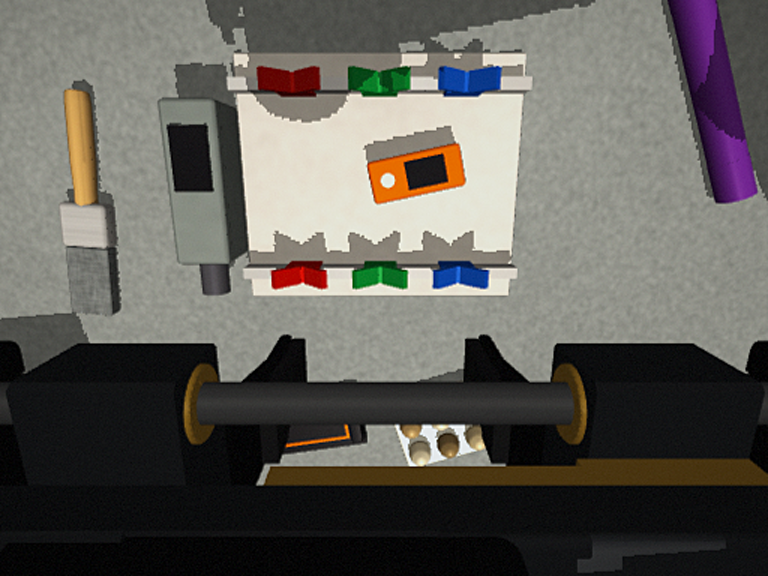

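The cleared turner shows the logger at (415,172) and the six V-blocks along rows 80 and 275. The logger is 80x35 mm at (499,-244) mm with a yaw of 6.9°.

```bash

python3 -m inch '[{"x":3.3,"y":1.4,"z":0,"spin":0},{"x":3.3,"y":1.4,"z":0,"spin":0},{"x":0,"y":0,"z":0,"spin":8.5},{"x":0,"y":0,"z":0,"spin":8.5},{"x":0,"y":0,"z":0,"spin":8.5},{"x":0,"y":0,"z":0,"spin":8.5},{"x":0,"y":0,"z":0,"spin":8.5},{"x":0,"y":0,"z":0,"spin":8.5}]' -0.4 30
python3 -m inch '[{"x":0,"y":0,"z":4,"spin":8.5},{"x":0,"y":0,"z":4,"spin":8.5},{"x":0,"y":0,"z":4,"spin":8.5},{"x":0,"y":0,"z":2,"spin":1.6},{"x":0,"y":0,"z":0,"spin":0},{"x":0,"y":0,"z":0,"spin":0}]'
python3 - <<'E'
from h import *
st(); to(.4992,-.2438,.030,-173.1)
E
```

```text
t: 23.9
ee_pos: [0.4988, -0.2437, 0.289]
eef_rot: [-0.289, 0.957, 0.0, -0.0]
force: [0.3, 0.1, -0.5]
gripper_width: 0.0613
gripper_force: 0.0
t: 24.5
ee_pos: [0.4994, -0.2442, 0.1497]
eef_rot: [-0.06, 0.998, -0.0, 0.0]
force: [0.4, 0.7, -0.4]
gripper_width: 0.0609
gripper_force: 0.0
t 24.5 pos [ 0.4994 -0.2442  0.1497] toolx [-0.993 -0.12  -0.   ] tooly [-0.12   0.993 -0.001] w 0.06086139881242559
shift cm [ 0.02  0.05 11.97] spin 0.02 norm 12.0
```

```bash

python3 -m inch '[{"x":0,"y":0,"z":4,"spin":0},{"x":0,"y":0,"z":4,"spin":0},{"x":0,"y":0,"z":2,"spin":0},{"x":0,"y":0,"z":1.2,"spin":0},{"x":0,"y":0,"z":0.7,"spin":0},{"x":0,"y":0,"z":0,"spin":0},{"x":0,"y":0,"z":0,"spin":0}]'
python3 -m inch '[{"x":0,"y":0,"z":0,"spin":0},{"x":0,"y":0,"z":0,"spin":0},{"x":0,"y":0,"z":0,"spin":0},{"x":0,"y":0,"z":0,"spin":0},{"x":0,"y":0,"z":0,"spin":0}]' 1 25
python3 -m inch '[{"x":0,"y":0,"z":-1,"spin":0},{"x":0,"y":0,"z":-3,"spin":0},{"x":0,"y":0,"z":-5,"spin":0},{"x":0,"y":0,"z":-5,"spin":0},{"x":0,"y":0,"z":-5,"spin":0},{"x":0,"y":0,"z":-5,"spin":0},{"x":-3.4,"y":3.1,"z":0,"spin":0},{"x":-3.4,"y":3.1,"z":0,"spin":0}]'
python3 -m inch '[{"x":-3.4,"y":3.1,"z":0,"spin":0},{"x":-3.4,"y":3.1,"z":0,"spin":0},{"x":-3.4,"y":3.1,"z":0,"spin":0},{"x":-3.4,"y":3.1,"z":0,"spin":0},{"x":-3.4,"y":3.1,"z":0,"spin":2.8},{"x":0,"y":0,"z":0,"spin":0},{"x":0,"y":0,"z":0,"spin":0},{"x":0,"y":0,"z":0,"spin":0}]'
cat > dock.py <<'E'
from h import *
import sys
st(); c=cam("wrist"); save(c,sys.argv[1],k=1.5); P=pts(c)+[0,0,-.002]; hsv=cv2.cvtColor(c["image"],cv2.COLOR_RGB2HSV)
H,S,V=[hsv[...,i].astype(int) for i in range(3)]; v,u=np.indices(P.shape[:2])
ok=(v<225)&(abs(P[...,0]-.64)<.1)&(abs(P[...,1])<.06)
for n,m in(("all",(P[...,2]>.006)&(P[...,2]<.035)),("lugs",(P[...,2]>.02)&(P[...,2]<.032)),("plate",(P[...,2]>.006)&(P[...,2]<.014)),("outline",(P[...,2]<.02)&(S>130)&(H<20)),("logger",(P[...,2]>.031)&(P[...,2]<.3)&(S>130)&(H>4)&(H<20))):
    q=P[m&ok]*1000
    if len(q)>20:
        r=cv2.minAreaRect(q[:,:2].astype(np.float32)); print(n,len(q),np.round(r[0],1),np.round(r[1],1),round(r[2],1),"z",np.median(q[:,2]).round(1))
E
python3 dock.py w8.png
```

```text
t: 25.2
ee_pos: [0.5, -0.2444, 0.0315]
eef_rot: [-0.06, 0.998, -0.0, 0.001]
force: [0.4, 0.6, 0.0]
gripper_width: 0.0609
gripper_force: 0.0
t: 25.7
ee_pos: [0.4989, -0.2442, 0.0303]
eef_rot: [-0.059, 0.998, -0.0, 0.0]
force: [-0.3, 0.6, 2.5]
gripper_width: 0.0359
gripper_force: 25.0
t: 26.5
ee_pos: [0.5594, -0.1745, 0.2734]
eef_rot: [-0.058, 0.998, -0.0, 0.003]
force: [1.3, -0.2, -2.1]
gripper_width: 0.0357
gripper_force: 25.0
t: 27.3
ee_pos: [0.7087, -0.0012, 0.2702]
eef_rot: [-0.035, 0.999, -0.0, -0.0]
force: [0.6, -0.7, -0.5]
gripper_width: 0.0358
gripper_force: 25.0
t 27.3 pos [ 0.7087 -0.0012  0.2702] toolx [-0.998 -0.07   0.001] tooly [-0.07   0.998 -0.   ] w 0.03580648557757193
all 5517 [620.1  -1.7] [161.4  66. ] 3.9 z 9.9
lugs 699 [619.6  -2.1] [159.9  39.2] 4.0 z 25.5
plate 4777 [620.6  -1.6] [160.5  66. ] 3.9 z 9.8
outline 757 [657.1  -3. ] [ 63.4 146.7] 83.2 z 10.2
logger 3101 [679.5  -3. ] [21.7 35.6] 5.2 z 273.1
```

View pics/w8.png

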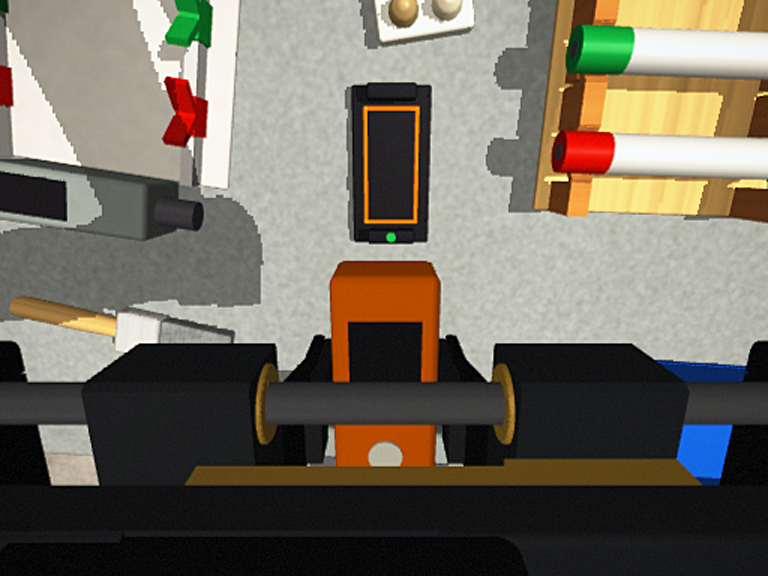

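The view shows the dock at (391,163), and the logger held level and square in the fingers at (385,365). I need to remeasure the dock with the tray points excluded.

```bash
sed -i 's/ok=(v<225)&(abs(P\[...,0\]-.64)<.1)/ok=(v<225)\&(P[...,0]>.567)\&(P[...,0]<.74)/' dock.py; cat >> dock.py <<'E'
q=P[(P[...,2]>.2)&(S>130)&(H>4)&(H<20)&(v<260)]*1000; print("held",len(q),q[:,:2].min(0).round(1),q[:,:2].max(0).round(1),np.percentile(q[:,2],[1,50,99]).round(1))
c2=c
E
python3 dock.py x.png; python3 - <<'E'
from h import *
to(.6392,-.0015,.035,-175.95)
E
```

```text
t 27.35 pos [ 0.7086 -0.0015  0.2706] toolx [-0.998 -0.069  0.   ] tooly [-0.069  0.998 -0.   ] w 0.03593748672517683
all 5465 [ 6.366e+02 -5.000e-01] [129.1  66. ] 3.9 z 9.9
lugs 692 [ 6.36e+02 -3.00e-01] [127.5  38.7] 4.2 z 25.5
plate 4748 [ 6.366e+02 -5.000e-01] [129.1  66. ] 3.9 z 9.8
outline 751 [657.1  -3.2] [ 63.4 147.1] 83.2 z 10.2
logger 3106 [679.4  -3.2] [21.2 35.7] 3.8 z 273.5
held 4101 [635.8 -81.4] [707.7  76.4] [250.3 273.6 413.4]
shift cm [ 6.94  0.5  23.58] spin -0.11 norm 24.6
```

```bash

python3 -m inch '[{"x":3.6,"y":0.2,"z":2,"spin":0},{"x":3.6,"y":0.2,"z":2,"spin":0},{"x":0,"y":0,"z":4,"spin":0},{"x":0,"y":0,"z":4,"spin":0},{"x":0,"y":0,"z":4,"spin":0},{"x":0,"y":0,"z":3,"spin":0},{"x":0,"y":0,"z":0,"spin":0},{"x":0,"y":0,"z":0,"spin":0}]'
python3 - <<'E'
from h import *
st(); to(.6368,-.0006,.035,-176.05)
E
```

```text
t: 28.2
ee_pos: [0.6377, -0.0023, 0.0813]
eef_rot: [-0.035, 0.999, -0.0, 0.001]
force: [0.4, 0.4, -0.2]
gripper_width: 0.0359
gripper_force: 25.0
t 28.2 pos [ 0.6377 -0.0023  0.0813] toolx [-0.998 -0.069 -0.001] tooly [-0.069  0.998 -0.001] w 0.03591055133048925
shift cm [0.09 0.18 4.63] spin 0.04 norm 4.6
```

```bash

python3 -m inch '[{"x":0.09,"y":0.18,"z":1,"spin":0},{"x":0,"y":0,"z":1.5,"spin":0},{"x":0,"y":0,"z":1,"spin":0},{"x":0,"y":0,"z":0.6,"spin":0},{"x":0,"y":0,"z":0.4,"spin":0},{"x":0,"y":0,"z":0.1,"spin":0},{"x":0,"y":0,"z":0,"spin":0},{"x":0,"y":0,"z":0,"spin":0}]'
python3 -m inch '[{"x":0,"y":0,"z":0,"spin":0},{"x":0,"y":0,"z":0,"spin":0},{"x":0,"y":0,"z":0,"spin":0},{"x":0,"y":0,"z":0,"spin":0}]' -0.3 30
python3 -m inch '[{"x":0,"y":0,"z":-2,"spin":0},{"x":0,"y":0,"z":-4,"spin":0},{"x":0,"y":0,"z":-5,"spin":0},{"x":0,"y":0,"z":-5,"spin":0},{"x":-3.5,"y":0,"z":-3,"spin":0},{"x":-3.5,"y":0,"z":-3,"spin":0},{"x":0,"y":0,"z":0,"spin":0},{"x":0,"y":0,"z":0,"spin":0}]'
python3 dock.py w9.png
```

```text
t: 29.0
ee_pos: [0.6366, 0.0002, 0.0345]
eef_rot: [-0.035, 0.999, 0.0, 0.001]
force: [0.1, 0.6, -1.1]
gripper_width: 0.0359
gripper_force: 25.0
t: 29.4
ee_pos: [0.6364, 0.0002, 0.0342]
eef_rot: [-0.035, 0.999, 0.0, 0.0]
force: [0.1, 1.3, -0.9]
gripper_width: 0.0547
gripper_force: 0.0
t: 30.2
ee_pos: [0.7062, 0.0053, 0.2536]
eef_rot: [-0.035, 0.999, 0.0, -0.0]
force: [-0.5, 0.1, -1.2]
gripper_width: 0.0567
gripper_force: 0.0
t 30.2 pos [0.7062 0.0053 0.2536] toolx [-0.998 -0.069  0.   ] tooly [-0.069  0.998  0.001] w 0.05665675284292995
all 3703 [ 6.358e+02 -5.000e-01] [128.5  66.1] 3.9 z 10.1
lugs 729 [ 6.358e+02 -3.000e-01] [128.2  39.6] 3.7 z 25.5
plate 2896 [ 6.358e+02 -5.000e-01] [128.5  66.1] 3.9 z 9.8
outline 743 [635.1  -1. ] [96.3 47.5] 3.7 z 10.2
logger 1526 [636.7   1.1] [79.2 35.5] 3.2 z 37.6
held 352 [633.3 -75.9] [704.   83.3] [305.4 318.9 396.5]
```

View pics/w9.png

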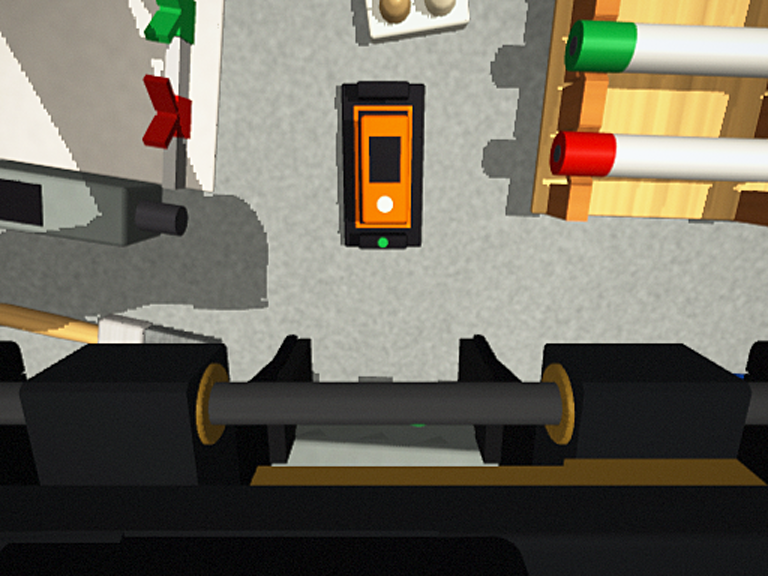

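The logger lies flat between the lugs at (385,165), within about 1.5 mm of the dock centre. Next I return the red roller.

```bash

python3 -m inch '[{"x":1.58,"y":4.51,"z":0,"spin":0},{"x":1.58,"y":4.51,"z":0,"spin":0},{"x":1.58,"y":4.51,"z":0,"spin":0},{"x":1.58,"y":4.51,"z":0,"spin":0},{"x":1.58,"y":4.51,"z":0,"spin":0},{"x":0,"y":0,"z":0,"spin":-8},{"x":0,"y":0,"z":0,"spin":-8},{"x":0,"y":0,"z":0,"spin":-8}]' -0.15
python3 -m inch '[{"x":0,"y":0,"z":0,"spin":-8},{"x":0,"y":0,"z":0,"spin":-8},{"x":0,"y":0,"z":0,"spin":-8},{"x":0,"y":0,"z":0,"spin":-8},{"x":0,"y":0,"z":0,"spin":-8},{"x":0,"y":0,"z":0,"spin":-8},{"x":0,"y":0,"z":2,"spin":-8},{"x":0,"y":0,"z":4,"spin":-8}]'
python3 -m inch '[{"x":0,"y":0,"z":2.5,"spin":0},{"x":0,"y":0,"z":0,"spin":0},{"x":0,"y":0,"z":0,"spin":0}]'
python3 - <<'E'
from h import *
st(); to(.6118,.2246,.055,-88)
E
```

```text
t: 31.05
ee_pos: [0.6095, 0.2245, 0.2525]
eef_rot: [-0.245, 0.969, -0.0, -0.002]
force: [-0.4, -0.5, -0.6]
gripper_width: 0.0499
gripper_force: 0.0
t: 31.85
ee_pos: [0.6119, 0.2246, 0.1959]
eef_rot: [0.722, -0.692, 0.001, -0.003]
force: [0.7, 0.4, -0.1]
gripper_width: 0.0504
gripper_force: 0.0
t: 32.15
ee_pos: [0.611, 0.224, 0.1688]
eef_rot: [0.719, -0.695, 0.0, 0.001]
force: [0.3, -0.2, 0.7]
gripper_width: 0.0501
gripper_force: 0.0
t 32.15 pos [0.611  0.224  0.1688] toolx [ 0.035 -0.999  0.002] tooly [-0.999 -0.035  0.001] w 0.05012877207221895
shift cm [-0.08 -0.1  11.38] spin 0.02 norm 11.4
```

```bash

python3 -m inch '[{"x":-0.08,"y":-0.1,"z":4,"spin":0},{"x":0,"y":0,"z":4,"spin":0},{"x":0,"y":0,"z":2,"spin":0},{"x":0,"y":0,"z":1.4,"spin":0},{"x":0,"y":0,"z":0,"spin":0},{"x":0,"y":0,"z":0,"spin":0}]'
python3 -m inch '[{"x":0,"y":0,"z":0,"spin":0},{"x":0,"y":0,"z":0,"spin":0},{"x":0,"y":0,"z":0,"spin":0},{"x":0,"y":0,"z":0,"spin":0},{"x":0,"y":0,"z":0,"spin":0},{"x":0,"y":0,"z":0,"spin":0}]' 1 30
python3 -m inch '[{"x":0,"y":0,"z":-1,"spin":0},{"x":0,"y":0,"z":-3,"spin":0},{"x":0,"y":0,"z":-4,"spin":0},{"x":0,"y":0,"z":-3,"spin":0},{"x":0,"y":0,"z":-1,"spin":0},{"x":2.6,"y":0.25,"z":0,"spin":0},{"x":4.6,"y":0.25,"z":0,"spin":0},{"x":4.6,"y":0.25,"z":0,"spin":0}]'
python3 -m inch '[{"x":4.6,"y":0.25,"z":0,"spin":0},{"x":4.6,"y":0.25,"z":0,"spin":0},{"x":4.6,"y":0.25,"z":0,"spin":0},{"x":4.6,"y":0.25,"z":0,"spin":0},{"x":4.6,"y":0.25,"z":0,"spin":0},{"x":4.6,"y":0.25,"z":0,"spin":0},{"x":4.6,"y":0.25,"z":0,"spin":0},{"x":2.7,"y":0.25,"z":0,"spin":0}]'
python3 -m inch '[{"x":0,"y":0,"z":0,"spin":3.5},{"x":0,"y":0,"z":0,"spin":3.5},{"x":0,"y":0,"z":0,"spin":0},{"x":0,"y":0,"z":0,"spin":0}]'
python3 - <<'E'
from h import *
st(); to(.6008,-.2451,.056,-95)
E
```

```text
t: 32.75
ee_pos: [0.6137, 0.226, 0.0569]
eef_rot: [0.72, -0.694, 0.001, -0.001]
force: [0.8, -1.2, 0.4]
gripper_width: 0.0502
gripper_force: 0.0
t: 33.35
ee_pos: [0.6129, 0.2256, 0.0559]
eef_rot: [0.719, -0.695, 0.0, -0.001]
force: [-1.1, -0.3, 4.6]
gripper_width: 0.0296
gripper_force: 30.0
t: 34.15
ee_pos: [0.6077, 0.1063, 0.1732]
eef_rot: [0.72, -0.694, -0.001, 0.001]
force: [0.8, -0.5, -1.9]
gripper_width: 0.0293
gripper_force: 30.0
t: 34.95
ee_pos: [0.5998, -0.2452, 0.1729]
eef_rot: [0.718, -0.696, -0.002, 0.001]
force: [0.7, 0.0, -1.8]
gripper_width: 0.0294
gripper_force: 30.0
t: 35.35
ee_pos: [0.6007, -0.242, 0.1738]
eef_rot: [-0.676, 0.737, 0.001, -0.001]
force: [-0.3, -0.5, -2.1]
gripper_width: 0.029
gripper_force: 30.0
t 35.35 pos [ 0.6007 -0.242   0.1738] toolx [-0.086 -0.996 -0.001] tooly [-0.996  0.086  0.002] w 0.029026743237722634
shift cm [ 0.31 -0.06 11.78] spin 0.07 norm 11.8
```

```bash

python3 -m inch '[{"x":0.21,"y":-0.06,"z":4,"spin":0},{"x":0,"y":0,"z":4,"spin":0},{"x":0,"y":0,"z":2,"spin":0},{"x":0,"y":0,"z":1,"spin":0},{"x":0,"y":0,"z":0.8,"spin":0},{"x":0,"y":0,"z":0,"spin":0},{"x":0,"y":0,"z":0,"spin":0}]'
python3 - <<'E'
from h import *
st(); to(.6008,-.2441,.056,-95)
E
```

```text
t: 36.05
ee_pos: [0.6027, -0.2445, 0.0583]
eef_rot: [-0.676, 0.737, -0.001, 0.001]
force: [-0.1, -0.4, -1.9]
gripper_width: 0.0293
gripper_force: 30.0
t 36.05 pos [ 0.6027 -0.2445  0.0583] toolx [-0.086 -0.996  0.   ] tooly [-0.996  0.086 -0.003] w 0.029253840756108238
shift cm [-0.03  0.2   0.23] spin 0.04 norm 0.3
```

```bash

python3 -m inch '[{"x":0,"y":0.15,"z":0.15,"spin":0},{"x":0,"y":0,"z":0,"spin":0},{"x":0,"y":0,"z":0,"spin":0}]'
python3 -m inch '[{"x":0,"y":0,"z":0,"spin":0},{"x":0,"y":0,"z":0,"spin":0},{"x":0,"y":0,"z":0,"spin":0},{"x":0,"y":0,"z":0,"spin":0}]' -0.15
python3 -m inch '[{"x":0,"y":0,"z":-3,"spin":0},{"x":0,"y":0,"z":-5,"spin":0},{"x":0,"y":0,"z":-4,"spin":0},{"x":-4.61,"y":0.99,"z":0,"spin":0},{"x":-4.61,"y":0.99,"z":0,"spin":0},{"x":-4.61,"y":0.99,"z":0,"spin":0},{"x":-4.61,"y":0.99,"z":0,"spin":0},{"x":-4.61,"y":0.99,"z":0,"spin":0}]'
python3 -m inch '[{"x":-4.61,"y":0.99,"z":0,"spin":0},{"x":-4.61,"y":0.99,"z":0,"spin":0},{"x":-4.61,"y":0.99,"z":0,"spin":0},{"x":-4.61,"y":0.99,"z":0,"spin":0},{"x":-4.61,"y":0.99,"z":0,"spin":0},{"x":0,"y":0,"z":0,"spin":-3.5},{"x":0,"y":0,"z":0,"spin":-3.5},{"x":0,"y":0,"z":0,"spin":0}]'
python3 -m inch '[{"x":0,"y":0,"z":0,"spin":0}]'
python3 - <<'E'
from h import *
st(); to(.5421,.2235,.055,-88)
E
```

```text
t: 36.35
ee_pos: [0.6007, -0.2444, 0.0563]
eef_rot: [-0.676, 0.737, -0.001, 0.0]
force: [-0.3, 0.3, -0.5]
gripper_width: 0.0295
gripper_force: 30.0
t: 36.75
ee_pos: [0.6003, -0.2444, 0.0556]
eef_rot: [-0.676, 0.737, -0.0, 0.0]
force: [-0.2, 1.0, -1.1]
gripper_width: 0.048
gripper_force: 0.0
t: 37.55
ee_pos: [0.5705, -0.0087, 0.1758]
eef_rot: [-0.676, 0.737, -0.0, 0.0]
force: [0.1, 0.5, 0.3]
gripper_width: 0.0503
gripper_force: 0.0
t: 38.35
ee_pos: [0.5415, 0.2241, 0.1755]
eef_rot: [0.72, -0.694, -0.0, 0.0]
force: [-0.0, 0.2, -1.0]
gripper_width: 0.05
gripper_force: 0.0
t: 38.45
ee_pos: [0.5417, 0.2234, 0.1756]
eef_rot: [0.719, -0.695, -0.0, 0.0]
force: [0.2, -0.1, 0.8]
gripper_width: 0.0499
gripper_force: 0.0
t 38.45 pos [0.5417 0.2234 0.1756] toolx [ 0.034 -0.999 -0.   ] tooly [-0.999 -0.034  0.   ] w 0.04989856895034667
shift cm [-1.000e-02 -4.000e-02  1.206e+01] spin -0.08 norm 12.1
```

```bash

python3 -m inch '[{"x":0,"y":0,"z":4,"spin":0},{"x":0,"y":0,"z":4,"spin":0},{"x":0,"y":0,"z":2.5,"spin":0},{"x":0,"y":0,"z":1.6,"spin":0},{"x":0,"y":0,"z":0,"spin":0},{"x":0,"y":0,"z":0,"spin":0}]'
python3 -m inch '[{"x":0,"y":0,"z":0,"spin":0},{"x":0,"y":0,"z":0,"spin":0},{"x":0,"y":0,"z":0,"spin":0},{"x":0,"y":0,"z":0,"spin":0},{"x":0,"y":0,"z":0,"spin":0},{"x":0,"y":0,"z":0,"spin":0}]' 1 30
python3 -m inch '[{"x":0,"y":0,"z":-1,"spin":0},{"x":0,"y":0,"z":-3,"spin":0},{"x":0,"y":0,"z":-4,"spin":0},{"x":0,"y":0,"z":-3,"spin":0},{"x":0,"y":0,"z":-1,"spin":0},{"x":2.6,"y":0.24,"z":0,"spin":0},{"x":4.55,"y":0.24,"z":0,"spin":0},{"x":4.55,"y":0.24,"z":0,"spin":0}]'
python3 -m inch '[{"x":4.55,"y":0.24,"z":0,"spin":0},{"x":4.55,"y":0.24,"z":0,"spin":0},{"x":4.55,"y":0.24,"z":0,"spin":0},{"x":4.55,"y":0.24,"z":0,"spin":0},{"x":4.55,"y":0.24,"z":0,"spin":0},{"x":4.55,"y":0.24,"z":0,"spin":0},{"x":4.55,"y":0.24,"z":0,"spin":0},{"x":2.7,"y":0.24,"z":0,"spin":0}]'
python3 -m inch '[{"x":0,"y":0,"z":0,"spin":3.5},{"x":0,"y":0,"z":0,"spin":3.4},{"x":0,"y":0,"z":0,"spin":0},{"x":0,"y":0,"z":0,"spin":0}]'
python3 - <<'E'
from h import *
st(); to(.5311,-.2389,.056,-95)
E
```

```text
t: 39.05
ee_pos: [0.5423, 0.2234, 0.0549]
eef_rot: [0.719, -0.695, 0.0, -0.0]
force: [0.7, -0.6, 0.5]
gripper_width: 0.0501
gripper_force: 0.0
t: 39.65
ee_pos: [0.5428, 0.224, 0.0555]
eef_rot: [0.719, -0.695, 0.0, -0.001]
force: [2.2, -0.3, 3.6]
gripper_width: 0.0291
gripper_force: 30.0
t: 40.45
ee_pos: [0.5369, 0.1053, 0.173]
eef_rot: [0.72, -0.694, -0.001, 0.002]
force: [0.8, -1.2, -1.4]
gripper_width: 0.0294
gripper_force: 30.0
t: 41.25
ee_pos: [0.5298, -0.2419, 0.1728]
eef_rot: [0.718, -0.696, -0.002, 0.001]
force: [0.8, 1.0, -0.6]
gripper_width: 0.0288
gripper_force: 30.0
t: 41.65
ee_pos: [0.5308, -0.2392, 0.1735]
eef_rot: [-0.677, 0.736, 0.001, -0.001]
force: [-0.0, 0.5, -0.5]
gripper_width: 0.0293
gripper_force: 30.0
t 41.65 pos [ 0.5308 -0.2392  0.1735] toolx [-0.084 -0.996 -0.001] tooly [-0.996  0.084  0.003] w 0.02932192589162775
shift cm [-0.03 -0.06 11.75] spin 0.17 norm 11.8
```

```bash

python3 -m inch '[{"x":-0.08,"y":0.1,"z":4,"spin":0.15},{"x":0,"y":0,"z":4,"spin":0},{"x":0,"y":0,"z":2,"spin":0},{"x":0,"y":0,"z":1,"spin":0},{"x":0,"y":0,"z":0.95,"spin":0},{"x":0,"y":0,"z":0,"spin":0},{"x":0,"y":0,"z":0,"spin":0}]'
python3 - <<'E'
from h import *
st(); to(.5311,-.2384,.056,-95)
E
```

```text
t: 42.35
ee_pos: [0.5315, -0.2387, 0.0559]
eef_rot: [-0.676, 0.737, -0.001, 0.001]
force: [-0.1, -0.5, -1.8]
gripper_width: 0.0289
gripper_force: 30.0
t 42.35 pos [ 0.5315 -0.2387  0.0559] toolx [-0.087 -0.996  0.   ] tooly [-0.996  0.087 -0.002] w 0.028920593718676557
shift cm [-0.03  0.04 -0.01] spin -0.01 norm 0.1
```

```bash

python3 -m inch '[{"x":0,"y":0,"z":0,"spin":0},{"x":0,"y":0,"z":0,"spin":0},{"x":0,"y":0,"z":0,"spin":0},{"x":0,"y":0,"z":0,"spin":0}]' -0.15
python3 -m inch '[{"x":0,"y":0,"z":-3,"spin":0},{"x":0,"y":0,"z":-5,"spin":0},{"x":0,"y":0,"z":-4,"spin":0},{"x":-4.53,"y":0.98,"z":0,"spin":0},{"x":-4.53,"y":0.98,"z":0,"spin":0},{"x":-4.53,"y":0.98,"z":0,"spin":0},{"x":-4.53,"y":0.98,"z":0,"spin":0},{"x":-4.53,"y":0.98,"z":0,"spin":0}]'
python3 -m inch '[{"x":-4.53,"y":0.98,"z":0,"spin":0},{"x":-4.53,"y":0.98,"z":0,"spin":0},{"x":-4.53,"y":0.98,"z":0,"spin":0},{"x":-4.53,"y":0.98,"z":0,"spin":0},{"x":-4.53,"y":0.98,"z":0,"spin":0},{"x":0,"y":0,"z":0,"spin":-3.5},{"x":0,"y":0,"z":0,"spin":-3.5},{"x":0,"y":0,"z":0,"spin":0}]'
python3 -m inch '[{"x":0,"y":0,"z":0,"spin":0}]'
python3 - <<'E'
from h import *
st(); to(.4727,.2211,.055,-88)
E
```

```text
t: 42.75
ee_pos: [0.5308, -0.2388, 0.0554]
eef_rot: [-0.675, 0.738, -0.0, 0.0]
force: [0.5, -0.1, -0.1]
gripper_width: 0.0485
gripper_force: 0.0
t: 43.55
ee_pos: [0.5013, -0.0072, 0.1754]
eef_rot: [-0.675, 0.738, -0.0, 0.0]
force: [0.5, -0.2, -0.4]
gripper_width: 0.0501
gripper_force: 0.0
t: 44.35
ee_pos: [0.4727, 0.2216, 0.1751]
eef_rot: [0.719, -0.695, -0.0, 0.0]
force: [-0.3, -0.2, -0.2]
gripper_width: 0.0501
gripper_force: 0.0
t: 44.45
ee_pos: [0.4728, 0.221, 0.1751]
eef_rot: [0.719, -0.695, 0.0, -0.0]
force: [-0.7, 0.3, 0.5]
gripper_width: 0.05
gripper_force: 0.0
t 44.45 pos [0.4728 0.221  0.1751] toolx [ 0.033 -0.999  0.   ] tooly [-0.999 -0.033 -0.   ] w 0.050012910322148996
shift cm [-1.000e-02  1.000e-02  1.201e+01] spin -0.13 norm 12.0
```

```bash

python3 -m inch '[{"x":0,"y":0,"z":4,"spin":0},{"x":0,"y":0,"z":4,"spin":0},{"x":0,"y":0,"z":2.5,"spin":0},{"x":0,"y":0,"z":1.5,"spin":0},{"x":0,"y":0,"z":0,"spin":0},{"x":0,"y":0,"z":0,"spin":0}]'
python3 -m inch '[{"x":0,"y":0,"z":0,"spin":0},{"x":0,"y":0,"z":0,"spin":0},{"x":0,"y":0,"z":0,"spin":0},{"x":0,"y":0,"z":0,"spin":0},{"x":0,"y":0,"z":0,"spin":0},{"x":0,"y":0,"z":0,"spin":0}]' 1 30
python3 -m inch '[{"x":0,"y":0,"z":-1,"spin":0},{"x":0,"y":0,"z":-3,"spin":0},{"x":0,"y":0,"z":-4,"spin":0},{"x":0,"y":0,"z":-3,"spin":0},{"x":0,"y":0,"z":-1,"spin":0},{"x":2.5,"y":0.24,"z":0,"spin":0},{"x":4.48,"y":0.24,"z":0,"spin":0},{"x":4.48,"y":0.24,"z":0,"spin":0}]'
python3 -m inch '[{"x":4.48,"y":0.24,"z":0,"spin":0},{"x":4.48,"y":0.24,"z":0,"spin":0},{"x":4.48,"y":0.24,"z":0,"spin":0},{"x":4.48,"y":0.24,"z":0,"spin":0},{"x":4.48,"y":0.24,"z":0,"spin":0},{"x":4.48,"y":0.24,"z":0,"spin":0},{"x":4.48,"y":0.24,"z":0,"spin":0},{"x":2.5,"y":0.24,"z":0,"spin":0}]'
python3 -m inch '[{"x":0,"y":0,"z":0,"spin":3.5},{"x":0,"y":0,"z":0,"spin":3.5},{"x":0,"y":0,"z":0,"spin":0},{"x":0,"y":0,"z":0,"spin":0}]'
python3 - <<'E'
from h import *
st(); to(.4613,-.2327,.056,-95)
E
```

```text
t: 45.05
ee_pos: [0.4734, 0.221, 0.0554]
eef_rot: [0.719, -0.695, 0.0, -0.0]
force: [0.5, 0.4, 0.4]
gripper_width: 0.0503
gripper_force: 0.0
t: 45.65
ee_pos: [0.4729, 0.2214, 0.0558]
eef_rot: [0.719, -0.695, 0.0, -0.0]
force: [-3.3, 0.2, 6.2]
gripper_width: 0.0294
gripper_force: 30.0
t: 46.45
ee_pos: [0.4684, 0.1052, 0.1739]
eef_rot: [0.72, -0.694, -0.001, 0.001]
force: [0.8, -0.5, -1.2]
gripper_width: 0.0292
gripper_force: 30.0
t: 47.25
ee_pos: [0.4607, -0.2352, 0.1736]
eef_rot: [0.718, -0.696, -0.001, 0.001]
force: [0.9, 0.9, -1.9]
gripper_width: 0.0292
gripper_force: 30.0
t: 47.65
ee_pos: [0.4614, -0.2325, 0.1742]
eef_rot: [-0.676, 0.737, 0.001, -0.0]
force: [-0.1, -0.2, -1.5]
gripper_width: 0.0291
gripper_force: 30.0
t 47.65 pos [ 0.4614 -0.2325  0.1742] toolx [-0.087 -0.996 -0.   ] tooly [-0.996  0.087  0.002] w 0.02910387731503079
shift cm [ 0.03 -0.02 11.82] spin 0.02 norm 11.8
```

Now lower, release, then step back to the turner viewing spot.

```bash

python3 -m inch '[{"x":0,"y":0.1,"z":4,"spin":0},{"x":0,"y":0,"z":4,"spin":0},{"x":0,"y":0,"z":2,"spin":0},{"x":0,"y":0,"z":1,"spin":0},{"x":0,"y":0,"z":0.95,"spin":0},{"x":0,"y":0,"z":0,"spin":0},{"x":0,"y":0,"z":0,"spin":0}]'
python3 -m inch '[{"x":0,"y":0,"z":0,"spin":0},{"x":0,"y":0,"z":0,"spin":0},{"x":0,"y":0,"z":0,"spin":0},{"x":0,"y":0,"z":0,"spin":0}]' -0.15
python3 -m inch '[{"x":0,"y":0,"z":-3,"spin":0},{"x":0,"y":0,"z":-5,"spin":0},{"x":0,"y":0,"z":-5,"spin":0},{"x":0,"y":0,"z":-5,"spin":0},{"x":-3,"y":-3.3,"z":-2.5,"spin":0},{"x":-3,"y":-3.3,"z":-2.5,"spin":0},{"x":0,"y":0,"z":0,"spin":0},{"x":0,"y":0,"z":0,"spin":0}]'
python3 turner.py w10.png
python3 - <<'E'
from h import *
c=cam("top"); save(c,"top1.png",k=1.5)
E
```

```text
t: 48.35
ee_pos: [0.4618, -0.2326, 0.0563]
eef_rot: [-0.676, 0.737, -0.001, 0.001]
force: [0.6, -0.2, -1.6]
gripper_width: 0.0292
gripper_force: 30.0
t: 48.75
ee_pos: [0.4612, -0.2327, 0.0559]
eef_rot: [-0.675, 0.738, -0.0, 0.0]
force: [0.2, -0.6, 0.8]
gripper_width: 0.0481
gripper_force: 0.0
t: 49.55
ee_pos: [0.5306, -0.1791, 0.2844]
eef_rot: [-0.676, 0.737, 0.0, 0.0]
force: [-0.7, 0.2, -0.7]
gripper_width: 0.0502
gripper_force: 0.0
t 49.55 pos [ 0.5306 -0.1791  0.2844] toolx [-0.087 -0.996 -0.   ] tooly [-0.996  0.087  0.   ] w 0.05019890354121036
red roller 1562 [ 600.2 -245. ] [201.6  29.7] 85.0 ztop 69.4
red block 216 [ 600.5 -244.8] [175.4  48.3] 85.1
green roller 1548 [ 531.  -238.8] [201.   29.1] 85.0 ztop 69.4
green block 191 [ 530.8 -238.7] [174.7  47.1] 84.9
blue roller 1548 [ 461.3 -232.4] [201.4  29.4] 85.1 ztop 69.4
blue block 206 [ 461.1 -232.7] [175.1  47.5] 85.0
```

View pics/w10.png

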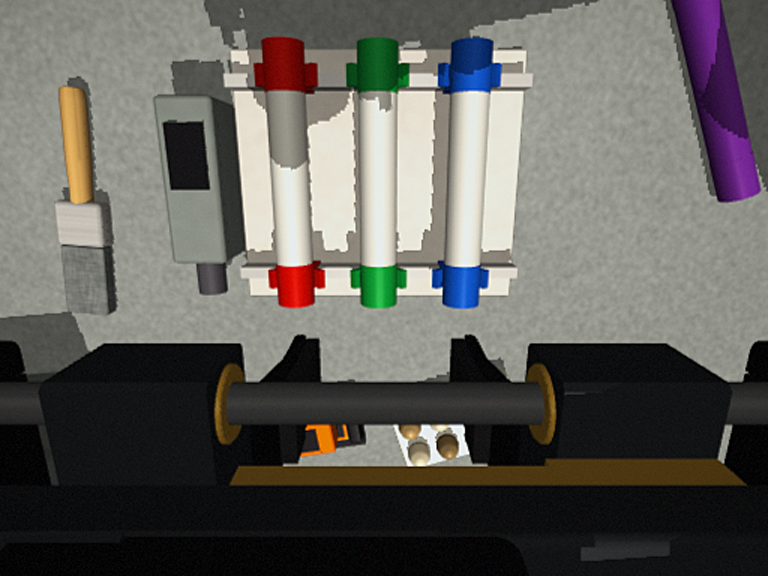

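View pics/top1.png

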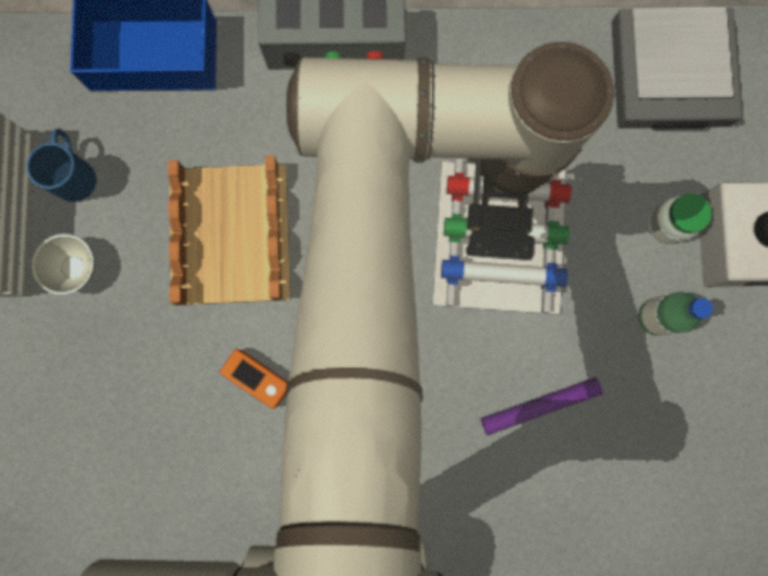

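All three rollers lie centred, to within 0.3 mm, in their own-coloured cradles at columns 290, 378 and 468. The top view shows the rack empty and the gripper clear of everything, so I'm handing in.

```bash
python3 -c "
from station import arm
print(arm.job_done())"
```

```text
the job is handed in; nothing more can be done
None
```

The job is handed in, though no verdict was returned: the logger lies flat on its dock within about 1.5 mm of centre, all three rollers are back in their own-coloured cradles, the egg tray was not touched, and it took about 50 s of the 144 s allowed.

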